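# Check a pinned casting frame for squareness by its diagonals

### The arm

A 7-joint arm with a two-finger parallel gripper is mounted at the origin on a cart in front of the work surface, level with it; the furniture and walls round the work are solid. World frame = base frame: x ahead of the robot, y to its left, z up, the work surface at z = 0. Lengths are in m, angles in rad, forces in N, time in s.
With the tool pointing down it reaches from about 0.425 to 0.925 m from the base axis. Payload 6.8 kg.
Tool frame: the origin (TCP) lies on the centre line of the jaws, within the pads' length; the fingertips stand 19 mm ahead of it and the grasp point (between the pads) is the TCP; z points along the fingers, y is the line along which they close (so a half turn about z gives the same grasp; the last joint's range is limited). The gripper opens to 85 mm and grips with 20 to 120 N. Pads are 22 mm wide; open, the fingers measure 114 mm over their backs; the gripper's body (76 mm by 85 mm) begins 54 mm behind the grasp point. The pads swing forward as they close: fully open they stand 13 mm farther back than shut.
Start: joints at [1.141, 0.477, 0.022, 1.555, -0.011, 1.109, -0.083], TCP at [0.213, -0.64, 0.23] pointing down, gripper open.
Joint ranges: [-2.96, 2.96], [-0.34, 2.1], [-1.41, 1.46], [0.24, 2.44], [-1.37, 4.51], [0.17, 1.92], [-2.96, 2.96]. Speed limits (rad/s): [2.39, 2.39, 3.14, 3.14, 3.14, 3.14, 3.14].

### API

Orientations are given as a rotation vector (axis times angle).
In Python, from bench import r gives the robot as it stands. The module is installed in compiled form; this text tells all that it offers.
- The arm moves only by the tool arm_command, never from a script. Its argument "rows" is a list of rows, each an object of numbers: "fingers": the opening, from -1 (shut) to 1 (fully open); "x", "y", "z": the shift along the tool's x, y, z in m; "ax", "ay", "az": the turn, a rotation vector about the tool's x, y, z in degrees. In form: [{"fingers": .., "x": .., "y": .., "z": .., "ax": .., "ay": .., "az": ..}, ...]. A call has 1 to 10 rows; each row shifts and turns the commanded pose from where the row before left it, along the tool's axes as they then stand; what a row does not reach is not made up. A row lasts 1/12 s, in which the tool goes at most 41.7 mm and 7.16 degrees, less where a joint would pass 70% of its speed; a pose out of reach is approached as far as the arm can. A call is refused whole if a number of a shift passes 0.0417 or a number of a turn 7.16, either way. A call with a gripper value outside its range is refused whole. The fingers move at their own pace and stop on an object; "grip_force" is the grip in N (left out, the last holds). Time passes only in rows, so rows that do not move let the fingers close. It gives the time, the measured TCP pose, the force, the opening and the grip force at its end, in the units of the state.
- r.get_obs(): the state, without advancing time (a new reading comes with each control period).
- r.grab_frame(name): name is "side" or "top"; returns a dict with "frame" (480x640x3 uint8, red, green, blue), "depth" (480x640 float32, m along the optical axis (not along the pixel's ray), 0 where there is no reading), "K" (3x3 intrinsics, pixels), "world_from_camera" (4x4, takes a point from camera to world coordinates). Camera axes: x right, y down, z forward; pixel columns grow to the right and rows downward; lengths in m; the calibration is good to about 2 mm. A picture is of the moment at which its call begins.
- r.hand_in(): hands the job in; it is judged then, once.
The state is a dict: "clock": time; "joints": joint angles; "qvel": joint speeds; "tau": joint torques, N m; "tcp_pos": TCP position; "orientation": TCP orientation; "contact_force": force on the tool from outside, world axes, zero at the start; "moment": the same for the moment, N m; "grip_width": finger opening in m; "gripper_force": force on a finger pad.
Only numpy, scipy, OpenCV 4.12 (cv2) and the standard library are available. Lean on these libraries where they do the work, as an engineer would, in place of code of your own. Each camera call takes 0.05 s, during which the arm holds its last target. There are 200 camera calls.

### The job

Check the pinned aluminium casting frame for squareness with the slide rule: for each diagonal, stand the rule's heel pin in the hole at one near corner and draw its handle out until the nose bears gently, at once, against both walls of the opposite far inner corner. Measure both diagonals, never forcing the frame or the rule, then leave the rule standing in the longer one, heel home in its hole and nose in its corner, and let go. Leave the other things on the worktop where they are.

Things in the scene. Friction and masses are not known exactly. Their poses are not given: they have to be found in the camera images.
- frame: Four-bar aluminium frame. Near bar (36 x 200 mm, 20 mm thick) screwed to the worktop; origin: middle of its underside; x to the far bar, y left along the near bar, z up. Side bars (16 mm wide, 15.5 tall, centre lines through the holes at y = +75 and -75 mm) lead to the far bar (16 wide, 166 long, 16 tall). Inside it is open down to the worktop
- frame_middle (a point): point on the worktop inside the frame, 65 mm ahead of the near bar's middle. The side and far bars swing together as a parallelogram about the hole axes (130 mm arms): the frame leans an unknown 0 to 0.1 rad left or right (far bar up to 13 mm along y, still parallel). Stiff joints hold it against 15 N. The bars (frame_far, frame_left, frame_right) and far inner corners (corner_left, corner_right) are not reported
- hole_left (a point): centre of the mouth (in the top face) of the through hole at the left end of the near bar, 14 mm wide, 20 mm deep, chamfered; its diagonal goes to the far right inner corner. In a square frame the seated nose's axis is 16 mm inside the far and side bars' centre lines, 175.9 mm from the hole's axis. Axes as the frame's
- hole_right (a point): same hole at the right end of the near bar; its diagonal goes to the far left inner corner
- rule: Slide rule, about 0.21 kg: a head (nose, aluminium housing, grey handle) and a graduated rod that slides out of the housing towards -x. Origin: on the nose axis at the nose's foot; x points away from the heel, z up. At the start it stands level, heel pin in the parking block, nose on the worktop; it stands the same way in the frame. The rod slides with about 1.2 N friction and stays where left
- rule_rod (a joint): reading of the slide rule: how far the rod is drawn out, 0 to 0.045 m; heel axis to nose axis = 0.150 m + this value. The pin has 3 mm of play all round in its hole, so a rule drawn outwards reads about 3 mm less than hole axis to nose axis, the same at both corners
- rule_nose (a point): on the nose axis at its foot. The nose is a round steel post 16 mm in diameter, from the worktop up to the housing (26 mm wide, 21 to 37 mm above the nose's foot, from 11 mm ahead of the nose axis to 65 mm behind it)
- rule_heel (a point): on the heel pin's axis at the underside of its shoulder disc (26 mm wide), level with a hole's mouth when home, 20 mm above the nose's foot. The pin below it is 8 mm thick and 14 mm long with a tapered end
- rule_grip (a point): middle of the rule's handle, 55 mm above the nose's foot and right over it: a block 34 mm along x, 18 mm across y, from 37 to 67 mm above the foot. Axes as the rule's; the flat faces to grip are its +y and -y sides
- rest: Grey parking block for the rule, 44x44x20 mm with the same 14 mm hole in its middle, fixed to the worktop. Origin: centre of its underside
- eraser: white eraser in a sleeve, 50x22x13 mm, bystander; origin: centre of its underside
- cover_glass_box: small square box, 36x36x16 mm, bystander; origin: centre of its underside
- oil_bottle: small dropper bottle, 27 mm across, 62 mm tall, bystander; origin: centre of its underside
- petri_dish: flat round dish, 87 mm across, 17 mm tall, bystander; origin: centre of its underside

How it is judged:
On the way:
1. the rule is seated in the shorter diagonal: heel home in a near hole, nose bearing on both walls of the opposite far inner corner at once (over 0.5 N on each) ((((horizontal distance between rule_heel and hole_left below 0.0045 m and z of rule_heel in the frame of hole_left below 0.008 m and horizontal distance between rule_nose and corner_right below 0.0135 m and height (world z) of rule_nose below 0.012 m and angle between rule's own z axis and vertical below 0.08 rad) and contact force between rule and frame_far above 0.5 N and contact force between rule and frame_right above 0.5 N and horizontal distance between rule_nose and hole_left below 0.1771 m) or ((horizontal distance between rule_heel and hole_right below 0.0045 m and z of rule_heel in the frame of hole_right below 0.008 m and horizontal distance between rule_nose and corner_left below 0.0135 m and height (world z) of rule_nose below 0.012 m and angle between rule's own z axis and vertical below 0.08 rad) and contact force between rule and frame_far above 0.5 N and contact force between rule and frame_left above 0.5 N and horizontal distance between rule_nose and hole_right below 0.1771 m))), for 0.15 s.
At the end, for the whole second after the job is handed in: With the shorter diagonal measured first, the rule stands released in the longer (nose to hole axis over 174.7 mm; shorter: under 177.1 mm): heel pin within 4.5 mm of the hole axis, shoulder within 8 mm of the bar, nose within about 2 mm of both corner walls, upright within 0.08 rad ((((horizontal distance between rule_heel and hole_left below 0.0045 m and z of rule_heel in the frame of hole_left below 0.008 m and horizontal distance between rule_nose and corner_right below 0.0135 m and height (world z) of rule_nose below 0.012 m and angle between rule's own z axis and vertical below 0.08 rad) and horizontal distance between rule_nose and hole_left above 0.1747 m) or ((horizontal distance between rule_heel and hole_right below 0.0045 m and z of rule_heel in the frame of hole_right below 0.008 m and horizontal distance between rule_nose and corner_left below 0.0135 m and height (world z) of rule_nose below 0.012 m and angle between rule's own z axis and vertical below 0.08 rad) and horizontal distance between rule_nose and hole_right above 0.1747 m)) and linear speed of rule below 0.02 m/s and contact force between the fingers and rule below 0.1 N); the robot touches nothing.
It fails at once if the frame is forced: more than 20 N on it (contact force between frame and anything else above 20 N).
It fails at once if a bystander is pushed more than 20 mm away (distance of any of eraser, cover_glass_box, oil_bottle, petri_dish from where it was at the start of the episode above 0.02 m).
It also fails if it takes over 72 s, if anything falls off the work surface, if the arm or the gripper's body presses on something with over 40 N, if the wrist force passes 120 N, or if a joint passes its speed limit or range.

## Working session

There is one attempt and no reset: what is moved stays moved. The work goes in short steps, Python scripts to look and compute and a tool call to move; the robot and the scene stay as the last step left them, time stands still between calls to the robot, and variables do not carry over. Pictures are saved under pics/ and viewed, at most 10 in all, crops included, and the job is handed in when it is done.

Besides the shell and the picture viewer there is one more tool, called after "Emit:" as name(argument=value, ...) on one line, values as JSON. arm_command: Moves the arm, as the interface text tells. Its arguments: {"type":"object","properties":{"rows":{"type":"array"},"grip_force":{"type":"number"}},"required":["rows"]}

```bash
mkdir -p pics; python3 - <<'E'
from bench import r
import cv2,numpy as np
o=r.get_obs();print({k:np.round(v,3) for k,v in o.items()})
for n in("top","side"):
    f=r.grab_frame(n);cv2.imwrite(f"pics/{n}0.png",f["frame"][:,:,::-1]);np.savez(f"{n}0.npz",**f);print(n,f["K"],np.round(f["world_from_camera"],3))
E
```

```text
{'clock': np.float64(0.0), 'joints': array([ 1.141,  0.478,  0.022,  1.556, -0.011,  1.109, -0.083]), 'qvel': array([-0.   ,  0.001, -0.   , -0.   ,  0.   , -0.001, -0.001]), 'tau': array([ 1.0000e-03, -5.9645e+01,  1.6080e+00, -2.8120e+01,  1.2000e-02,
        9.0000e-03,  0.0000e+00]), 'tcp_pos': array([ 0.213, -0.64 ,  0.229]), 'orientation': array([-3.099e+00, -5.030e-01,  1.000e-03]), 'contact_force': array([-0.042, -0.196,  0.168]), 'moment': array([-0.009, -0.012,  0.016]), 'gripper_force': np.float64(0.0), 'grip_width': np.float64(0.085)}
top [[433.32047296   0.         316.39576613]
 [  0.         433.32047296 239.74416684]
 [  0.           0.           1.        ]] [[ 0.045 -0.978  0.204  0.402]
 [-0.999 -0.043  0.011  0.036]
 [-0.002 -0.205 -0.979  0.899]
 [ 0.     0.     0.     1.   ]]
side [[455.22913297   0.         327.01584571]
 [  0.         455.22913297 242.24629271]
 [  0.           0.           1.        ]] [[ 0.957 -0.24   0.162  0.384]
 [-0.29  -0.811  0.509 -0.513]
 [ 0.009 -0.534 -0.845  1.027]
 [ 0.     0.     0.     1.   ]]
```

View pics/top0.png

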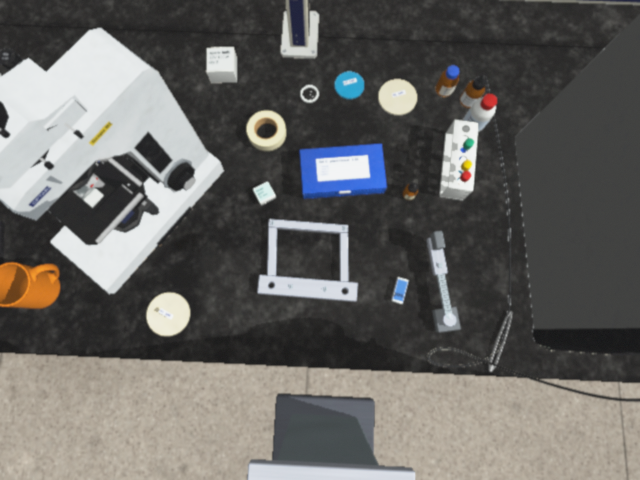

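View pics/side0.png

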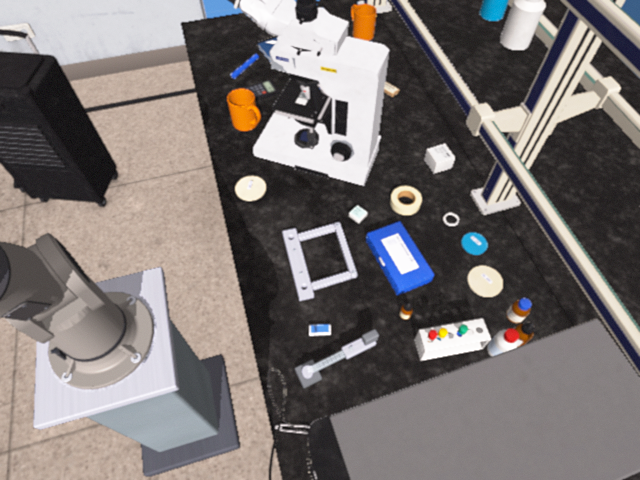

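The frame sits at about px (307,258) in the top view. The rule's handle is near (437,240) and its heel near (448,320). Next I'll zoom in for accurate positions.

```bash
python3 - <<'E'
import cv2,numpy as np
t=np.load("top0.npz");s=np.load("side0.npz")
a=cv2.resize(t["frame"][205:340,245:385],None,fx=5.7,fy=4.4*0+4.4,interpolation=cv2.INTER_CUBIC) if 0 else cv2.resize(t["frame"][210:345,250:470],(792,486),interpolation=cv2.INTER_CUBIC)
cv2.imwrite("pics/topz.png",a[:,:,::-1])
b=cv2.resize(s["frame"][215:390,270:440],(583,600),interpolation=cv2.INTER_CUBIC)
cv2.imwrite("pics/sidez.png",b[:,:,::-1])
E
```

```text
(no output)
```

View pics/topz.png

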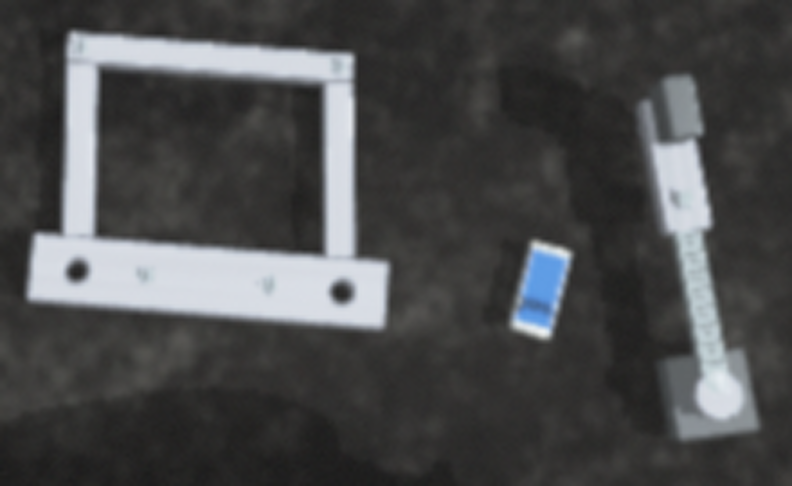

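View pics/sidez.png

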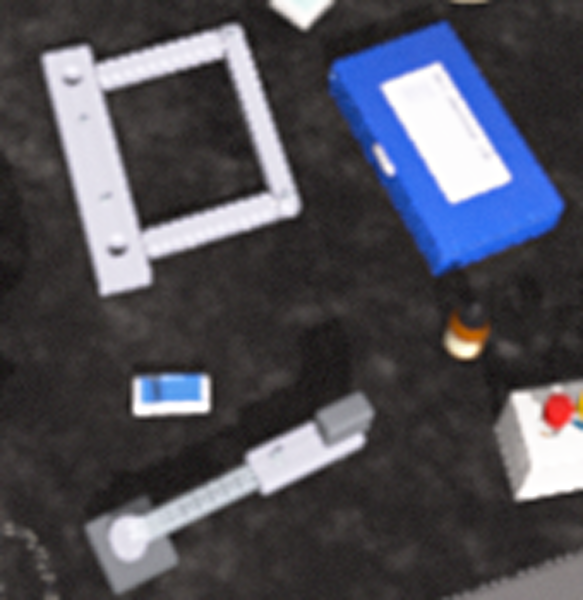

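Both views are clear: the far bar looks nearly centred on the near bar, leaning slightly, and the rule stands in its block. I'll fit the frame model to both images and take the handle position from depth.

```bash
cat > h.py <<'E'
import cv2,numpy as np
from scipy.optimize import minimize
def proj(f,P):
    T=np.linalg.inv(f["world_from_camera"]);c=np.c_[P,np.ones(len(P))]@T.T
    p=c[:,:3]@np.asarray(f["K"]).T;return p[:,:2]/p[:,2:]
def cloud(f,roi):
    x0,y0,x1,y1=roi;v,u=np.mgrid[y0:y1,x0:x1];d=f["depth"][y0:y1,x0:x1].astype(float)
    K=f["K"];P=np.stack([(u-K[0,2])/K[0,0]*d,(v-K[1,2])/K[1,1]*d,d,np.ones_like(d)],-1)
    return (P@f["world_from_camera"].T)[...,:3]
def box(x0,x1,y0,y1,h):return np.array([[x,y,z] for x in(x0,x1) for y in(y0,y1) for z in(0,h)])
def boxes(p):
    x,y,a,l=p;B=[box(-.018,.018,-.1,.1,.02)]
    dx,dy=.13*np.cos(l),.13*np.sin(l)
    for s in(.075,-.075):
        b=box(0,.13,-.008,.008,.0155);c,q=np.cos(l),np.sin(l)
        b[:,:2]=b[:,:2]@np.array([[c,q],[-q,c]])+[0,s];B.append(b)
    B.append(box(dx-.008,dx+.008,dy-.083,dy+.083,.016))
    R=np.array([[np.cos(a),np.sin(a)],[-np.sin(a),np.cos(a)]])
    for b in B:b[:,:2]=b[:,:2]@R+[x,y]
    return B
def render(f,B):
    S=4;m=np.zeros((480*S,640*S),np.uint8)
    for b in B:
        q=cv2.convexHull(((proj(f,b)+.5)*S-.5).astype(np.float32)).reshape(-1,2)
        cv2.fillConvexPoly(m,np.round(q*16).astype(np.int32),255,shift=4)
    return cv2.GaussianBlur(cv2.resize(m,(640,480),interpolation=cv2.INTER_AREA),(0,0),.6)/255.
E
cat > fit.py <<'E'
from h import *
import sys
for n,roi in(("top",(250,212,365,308)),("side",(278,212,362,305))):
    f=dict(np.load(f"{n}0.npz"));x0,y0,x1,y1=roi
    g=f["frame"].astype(float).mean(2)[y0:y1,x0:x1];g=np.clip((g-45)/(205-45),0,1)
    cost=lambda p:((render(f,boxes(p*np.array([.01,.01,.1,.1])))[y0:y1,x0:x1]-g)**2).sum()
    C=cloud(f,(300,285,302,287)) 
    best=None
    P=cloud(f,roi);w=P[g>.7];c0=w.mean(0)
    for l in(-.6,0,.6):
        s=minimize(cost,[c0[0]*100-4,c0[1]*100,-.5 ,l],method="Nelder-Mead",options=dict(initial_simplex=None,xatol=1e-3,fatol=1e-3,maxiter=600))
        s=minimize(cost,s.x,method="Nelder-Mead",options=dict(initial_simplex=s.x+np.vstack([np.zeros(4),np.eye(4)*.5])))
        if best is None or s.fun<best.fun:best=s
    x,y,a,l=best.x*np.array([.01,.01,.1,.1]);print(n,np.round([x,y,a,l],4),best.fun)
    e=np.array([np.cos(a),np.sin(a)]);v=np.array([-e[1],e[0]]);o=np.array([x,y])
    print("holes L,R",np.round(o+.075*v,4),np.round(o-.075*v,4))
    R={"top":(420,225,465,335),"side":(290,325,385,390)}[n];Q=cloud(f,R).reshape(-1,3)
    for lo,hi in((.06,.075),(.03,.045),(.017,.03)):
        k=Q[(Q[:,2]>lo)&(Q[:,2]<hi)]
        if len(k)>5:
            r=cv2.minAreaRect((k[:,:2]*1000).astype(np.float32));print(lo,len(k),np.round(k.mean(0),4),r)
    q=cloud(f,(300,150,330,170));print('tablez',np.round(np.median(cloud(f,(365,300,385,320))[...,2]),4))
E
python3 fit.py
```

```text
top [ 0.4873  0.0603 -0.0358  0.0765] 92.25131001297578
holes L,R [0.49   0.1352] [ 0.4846 -0.0147]
0.06 167 [ 0.5882 -0.1932  0.0667] ((588.8521118164062, -193.99273681640625), (33.861053466796875, 19.38697052001953), 9.014347076416016)
0.03 822 [ 0.5095 -0.207   0.0357] ((513.4506225585938, -207.56759643554688), (181.81765747070312, 26.515724182128906), 10.27094841003418)
0.017 381 [ 0.4498 -0.2153  0.0218] ((506.6036682128906, -208.8358612060547), (185.9407196044922, 44.828857421875), 10.153388023376465)
tablez 0.0005
side [ 0.4881  0.0609 -0.0365  0.0839] 140.6693430861928
holes L,R [0.4909 0.1359] [ 0.4854 -0.014 ]
0.06 126 [ 0.5898 -0.1962  0.0666] ((590.1780395507812, -195.76832580566406), (33.231163024902344, 17.523086547851562), 9.491308212280273)
0.03 652 [ 0.5113 -0.2104  0.0357] ((513.1016235351562, -209.04754638671875), (179.2807159423828, 26.53820037841797), 9.968314170837402)
0.017 311 [ 0.4532 -0.2215  0.0216] ((499.28460693359375, -178.51885986328125), (185.71499633789062, 102.27603149414062), 14.092816352844238)
tablez 0.0004
```

```bash
python3 - <<'E'
from h import *
for n,R in(("top",(415,290,475,340)),("side",(285,345,330,390))):
    f=dict(np.load(f"{n}0.npz"));Q=cloud(f,R);c=f["frame"][R[1]:R[3],R[0]:R[2]].astype(float).mean(2)
    for lo,hi in((.016,.022),(.022,.028),(.028,.034),(.034,.04)):
        m=(Q[...,2]>lo)&(Q[...,2]<hi);k=Q[m];print(n,lo,len(k))
        if len(k)>8:print(np.round(np.median(k[:,2]),4),cv2.minAreaRect((k[:,:2]*1000).astype(np.float32)))
    m=(Q[...,2]>.016)&(c>185)
    k=Q[m];print("bright",len(k),cv2.minEnclosingCircle((k[:,:2]*1000).astype(np.float32)),np.round(k.mean(0),4))
t=dict(np.load("top0.npz"));Q=cloud(t,(0,0,640,480))
for u,v in((530,150),(530,330),(620,60),(620,335),(590,340),(580,200),(500,375),(345,170),(460,160)):print(u,v,np.round(Q[v,u],3))
s=dict(np.load("side0.npz"));Q=cloud(s,(0,0,640,480))
for u,v in((560,345),(345,420),(620,330),(500,450),(400,440)):print(u,v,np.round(Q[v,u],3))
E
```

```text
top 0.016 270
0.0201 ((436.6466064453125, -221.35922241210938), (43.7497673034668, 44.87613296508789), 10.039048194885254)
top 0.022 56
0.0231 ((450.43377685546875, -219.8847198486328), (71.1714096069336, 41.66317367553711), 5.991519451141357)
top 0.028 145
0.0329 ((458.5959167480469, -219.154052734375), (68.96720886230469, 24.77857780456543), 3.8599493503570557)
top 0.034 187
0.0353 ((458.4022216796875, -219.1309356689453), (68.40413665771484, 24.324525833129883), 3.265385389328003)
bright 244 ((459.57415771484375, -220.59384155273438), 35.57334899902344) [ 0.4521 -0.2186  0.0344]
side 0.016 203
0.0198 ((437.9617614746094, -222.11053466796875), (44.174354553222656, 44.786624908447266), 11.221216201782227)
side 0.022 60
0.0234 ((445.5289001464844, -221.324462890625), (57.1905403137207, 43.52143096923828), 9.713058471679688)
side 0.028 100
0.0326 ((457.4051513671875, -220.85635375976562), (66.10057067871094, 24.88804054260254), 3.415778875350952)
side 0.034 143
0.0354 ((458.2104187011719, -221.04290771484375), (66.71656036376953, 24.682289123535156), 3.4066011905670166)
bright 238 ((436.071533203125, -360.4113464355469), 161.4788360595703) [ 0.4517 -0.2226  0.0423]
530 150 [ 0.782 -0.381  0.07 ]
530 330 [ 0.422 -0.393  0.003]
620 60 [ 0.8   -0.38   0.344]
620 335 [ 0.415 -0.395  0.266]
590 340 [ 0.407 -0.397  0.191]
580 200 [ 0.632 -0.387  0.212]
500 375 [ 0.332 -0.329  0.003]
345 170 [ 0.735 -0.007  0.037]
460 160 [ 0.781 -0.259  0.006]
560 345 [ 0.767 -0.399  0.412]
345 420 [ 0.446 -0.407  0.411]
620 330 [ 0.913 -0.393  0.345]
500 450 [ 0.62  -0.497  0.412]
400 440 [ 0.505 -0.45   0.411]
```

The dark cabinet on the right starts at y<-0.385 and x>0.41 and is 0.41 m tall, so I'll go round it.

Emit:
arm_command(rows=[{"fingers": 1, "x": 0.0213, "y": -0.029}, {"x": 0.0213, "y": -0.029}, {"x": 0.0213, "y": -0.029}, {"x": 0.0213, "y": -0.029}, {"x": 0.0213, "y": -0.029}, {"x": 0.0213, "y": -0.029}, {"x": 0.0213, "y": -0.029}, {"x": 0.0274, "y": -0.0295}, {"x": 0.0274, "y": -0.0295}, {"x": 0.0274, "y": -0.0295}])

```text
validation failed for argument at $.ro...
```

Emit:
arm_command(rows=[{"fingers": 1, "x": 0.0213, "y": -0.029, "z": 0, "ax": 0, "ay": 0, "az": 0}, {"fingers": 1, "x": 0.0213, "y": -0.029, "z": 0, "ax": 0, "ay": 0, "az": 0}, {"fingers": 1, "x": 0.0213, "y": -0.029, "z": 0, "ax": 0, "ay": 0, "az": 0}, {"fingers": 1, "x": 0.0213, "y": -0.029, "z": 0, "ax": 0, "ay": 0, "az": 0}, {"fingers": 1, "x": 0.0213, "y": -0.029, "z": 0, "ax": 0, "ay": 0, "az": 0}, {"fingers": 1, "x": 0.0213, "y": -0.029, "z": 0, "ax": 0, "ay": 0, "az": 0}, {"fingers": 1, "x": 0.0213, "y": -0.029, "z": 0, "ax": 0, "ay": 0, "az": 0}, {"fingers": 1, "x": 0.0274, "y": -0.0295, "z": 0, "ax": 0, "ay": 0, "az": 0}, {"fingers": 1, "x": 0.0274, "y": -0.0295, "z": 0, "ax": 0, "ay": 0, "az": 0}, {"fingers": 1, "x": 0.0274, "y": -0.0295, "z": 0, "ax": 0, "ay": 0, "az": 0}])

```text
clock: 0.93
tcp_pos: [0.3408, -0.2888, 0.2301]
orientation: [3.101, 0.502, -0.0]
contact_force: [0.9, -0.5, 0.8]
grip_width: 0.0854
gripper_force: 0.0
```

Emit:
arm_command(rows=[{"fingers": 1, "x": 0.0379, "y": -0.0015, "z": 0, "ax": 0, "ay": 0, "az": 0}, {"fingers": 1, "x": 0.0379, "y": -0.0015, "z": 0, "ax": 0, "ay": 0, "az": 0}, {"fingers": 1, "x": 0.0379, "y": -0.0015, "z": 0, "ax": 0, "ay": 0, "az": 0}, {"fingers": 1, "x": 0.0379, "y": -0.0015, "z": 0, "ax": 0, "ay": 0, "az": 0}, {"fingers": 1, "x": 0.0379, "y": -0.0015, "z": 0, "ax": 0, "ay": 0, "az": 0}, {"fingers": 1, "x": 0.0379, "y": -0.0015, "z": 0, "ax": 0, "ay": 0, "az": 0}, {"fingers": 1, "x": 0.0379, "y": -0.0015, "z": 0, "ax": 0, "ay": 0, "az": 0}, {"fingers": 1, "x": 0, "y": 0, "z": 0.035, "ax": 0, "ay": 0, "az": 4.2}, {"fingers": 1, "x": 0, "y": 0, "z": 0.035, "ax": 0, "ay": 0, "az": 4.2}, {"fingers": 1, "x": 0, "y": 0, "z": 0.03, "ax": 0, "ay": 0, "az": 0}])

```text
clock: 1.77
tcp_pos: [0.5891, -0.196, 0.128]
orientation: [-3.129, -0.271, 0.001]
contact_force: [-1.0, -0.1, -0.9]
grip_width: 0.0857
gripper_force: 0.0
```

Emit:
arm_command(rows=[{"fingers": 1, "x": 0, "y": 0, "z": 0.025, "ax": 0, "ay": 0, "az": 0}, {"fingers": 1, "x": 0, "y": 0, "z": 0.025, "ax": 0, "ay": 0, "az": 0}, {"fingers": 1, "x": 0, "y": 0, "z": 0.018, "ax": 0, "ay": 0, "az": 0}, {"fingers": 1, "x": 0, "y": -0.0005, "z": 0, "ax": 0, "ay": 0, "az": 0}, {"fingers": -1, "x": 0, "y": 0, "z": 0, "ax": 0, "ay": 0, "az": 0}, {"fingers": -1, "x": 0, "y": 0, "z": 0, "ax": 0, "ay": 0, "az": 0}, {"fingers": -1, "x": 0, "y": 0, "z": 0, "ax": 0, "ay": 0, "az": 0}, {"fingers": -1, "x": 0, "y": 0, "z": 0, "ax": 0, "ay": 0, "az": 0}, {"fingers": -1, "x": 0, "y": 0, "z": 0, "ax": 0, "ay": 0, "az": 0}, {"fingers": -1, "x": 0, "y": 0, "z": 0, "ax": 0, "ay": 0, "az": 0}], grip_force=50)

```text
clock: 2.6
tcp_pos: [0.5897, -0.1965, 0.0633]
orientation: [3.129, 0.274, 0.003]
contact_force: [-0.7, -0.2, 5.1]
grip_width: 0.0155
gripper_force: 48.9
```

Emit:
arm_command(rows=[{"fingers": -1, "x": 0, "y": 0, "z": -0.015, "ax": 0, "ay": 0, "az": 0}, {"fingers": -1, "x": 0, "y": 0, "z": -0.015, "ax": 0, "ay": 0, "az": 0}, {"fingers": -1, "x": 0, "y": 0, "z": -0.015, "ax": 0, "ay": 0, "az": 0}, {"fingers": -1, "x": 0, "y": 0, "z": 0, "ax": 0, "ay": 0, "az": 0}])

```text
clock: 2.93
tcp_pos: [0.5908, -0.1968, 0.1101]
orientation: [3.128, 0.274, 0.007]
contact_force: [0.8, -0.5, -1.9]
grip_width: 0.0155
gripper_force: 48.8
```

```bash
python3 - <<'E'
from h import *
from bench import r
o=r.get_obs();print(o["tcp_pos"],o["contact_force"],o["grip_width"])
for n in("top","side"):
    f=r.grab_frame(n);np.savez(f"{n}1.npz",**f)
    Q=cloud(f,(400,215,480,345) if n=="top" else (285,320,390,395))
    m=(Q[...,2]>.04)&(Q[...,2]<.09)
    k=Q[m];print(n,len(k))
    # bin along rule axis
    d=np.array([np.cos(.1745),np.sin(.1745)]);s=(k[:,:2]-o["tcp_pos"][:2])@d;w=(k[:,:2]-o["tcp_pos"][:2])@[-d[1],d[0]]
    for a in np.arange(-.2,.03,.02):
        j=(s>a)&(s<=a+.02)
        if j.sum()>3:print(round(a,3),j.sum(),np.round([np.median(k[j,2]),w[j].mean(),w[j].min(),w[j].max(),s[j].min()],4))
f=np.load("side1.npz")["frame"][200:400,250:450];cv2.imwrite("pics/side1.png",cv2.resize(f,(600,600),interpolation=cv2.INTER_CUBIC)[:,:,::-1])
E
```

```text
[ 0.59081779 -0.19678758  0.11013023] [ 0.82381277 -0.52693638 -1.85113534] 0.015517679557439403
top 994
-0.18 44 [ 0.0772  0.0027 -0.0091  0.0124 -0.1671]
-0.16 147 [ 0.0775  0.0027 -0.0117  0.0146 -0.16  ]
-0.14 93 [ 0.0781  0.0023 -0.0063  0.0084 -0.1398]
-0.12 95 [ 0.0785  0.0021 -0.0062  0.0091 -0.1199]
-0.1 92 [ 0.0791  0.0022 -0.0063  0.0083 -0.0999]
-0.08 110 [ 0.0802  0.0025 -0.0104  0.0138 -0.08  ]
-0.06 162 [ 0.0835  0.0029 -0.0123  0.0148 -0.0598]
-0.04 161 [ 0.0831  0.0026 -0.0126  0.0148 -0.0398]
-0.02 82 [ 0.0836  0.0073 -0.0114  0.0141 -0.0199]
-0.0 8 [0.0634 0.0112 0.0087 0.0137 0.    ]
side 737
-0.18 33 [ 0.0764 -0.0007 -0.0089  0.0112 -0.1669]
-0.16 106 [ 0.0769 -0.001  -0.0126  0.0127 -0.1599]
-0.14 68 [ 0.077  -0.0006 -0.0069  0.0068 -0.14  ]
-0.12 66 [ 0.0775 -0.0007 -0.007   0.0071 -0.1198]
-0.1 66 [ 0.078  -0.0006 -0.0071  0.007  -0.0998]
-0.08 80 [ 0.0783 -0.0012 -0.0127  0.0118 -0.08  ]
-0.06 123 [ 0.082  -0.0012 -0.0133  0.0139 -0.06  ]
-0.04 116 [ 0.0817 -0.0016 -0.0127  0.0125 -0.0399]
-0.02 69 [ 0.0815 -0.0053 -0.013   0.0112 -0.0199]
-0.0 10 [ 0.0773 -0.0121 -0.0141 -0.0108  0.0015]
```

View pics/side1.png

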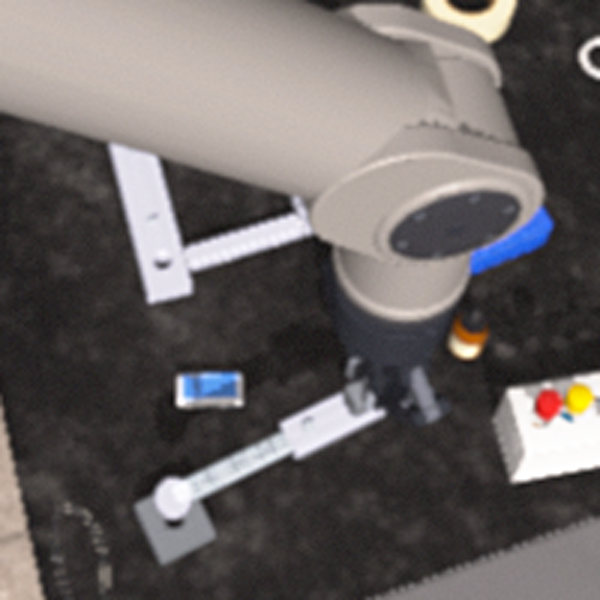

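```bash
cat > plan.py <<'E'
import json,numpy as np
from scipy.spatial.transform import Rotation as Ro
def plan(p0,rv0,p1,yaw,pitch=0,n=10,fingers=-1):
    """yaw, pitch deg; pitch<0 lifts the heel. tool x = rule x."""
    R=Ro.from_rotvec(rv0);y=np.radians(yaw)
    D=Ro.from_matrix(np.c_[[np.cos(y),np.sin(y),0],[np.sin(y),-np.cos(y),0],[0,0,-1]])*Ro.from_euler("y",pitch,degrees=True)
    w=np.degrees((R.inv()*D).as_rotvec())/n;p=np.array(p0,float);rows=[]
    for i in range(n):
        d=np.round(R.inv().apply((np.array(p1)-p)/(n-i)),4);a=np.round(w,2)
        rows.append(dict(fingers=fingers,x=d[0],y=d[1],z=d[2],ax=a[0],ay=a[1],az=a[2]))
        p=p+R.apply(d);R=R*Ro.from_rotvec(np.radians(a))
    print(json.dumps([{k:float(v) for k,v in q.items()} for q in rows]),np.round(p,4),np.round(R.as_rotvec(),3))
E
python3 - <<'E'
from plan import *;from bench import r
o=r.get_obs();plan(o["tcp_pos"],o["orientation"],[.590,.018,.11],-49.8,-1.4)
E
```

```text
[{"fingers": -1.0, "x": 0.0038, "y": -0.0211, "z": -0.0003, "ax": 0.07, "ay": -0.13, "az": 5.98}, {"fingers": -1.0, "x": 0.0016, "y": -0.0214, "z": -0.0003, "ax": 0.07, "ay": -0.13, "az": 5.98}, {"fingers": -1.0, "x": -0.0006, "y": -0.0214, "z": -0.0002, "ax": 0.07, "ay": -0.13, "az": 5.98}, {"fingers": -1.0, "x": -0.0029, "y": -0.0213, "z": -0.0002, "ax": 0.07, "ay": -0.13, "az": 5.98}, {"fingers": -1.0, "x": -0.0051, "y": -0.0208, "z": -0.0002, "ax": 0.07, "ay": -0.13, "az": 5.98}, {"fingers": -1.0, "x": -0.0072, "y": -0.0202, "z": -0.0001, "ax": 0.07, "ay": -0.13, "az": 5.98}, {"fingers": -1.0, "x": -0.0093, "y": -0.0193, "z": -0.0001, "ax": 0.07, "ay": -0.13, "az": 5.98}, {"fingers": -1.0, "x": -0.0112, "y": -0.0183, "z": -0.0, "ax": 0.07, "ay": -0.13, "az": 5.98}, {"fingers": -1.0, "x": -0.0131, "y": -0.017, "z": 0.0, "ax": 0.07, "ay": -0.13, "az": 5.98}, {"fingers": -1.0, "x": -0.0147, "y": -0.0156, "z": 0.0001, "ax": 0.07, "ay": -0.13, "az": 5.98}] [0.59  0.018 0.11 ] [-2.841  1.318  0.034]
```

Emit:
arm_command(rows=[{"fingers": -1.0, "x": 0.0038, "y": -0.0211, "z": 0, "ax": 0.07, "ay": -0.13, "az": 5.98}, {"fingers": -1.0, "x": 0.0016, "y": -0.0214, "z": 0, "ax": 0.07, "ay": -0.13, "az": 5.98}, {"fingers": -1.0, "x": -0.0006, "y": -0.0214, "z": 0, "ax": 0.07, "ay": -0.13, "az": 5.98}, {"fingers": -1.0, "x": -0.0029, "y": -0.0213, "z": 0, "ax": 0.07, "ay": -0.13, "az": 5.98}, {"fingers": -1.0, "x": -0.0051, "y": -0.0208, "z": 0, "ax": 0.07, "ay": -0.13, "az": 5.98}, {"fingers": -1.0, "x": -0.0072, "y": -0.0202, "z": 0, "ax": 0.07, "ay": -0.13, "az": 5.98}, {"fingers": -1.0, "x": -0.0093, "y": -0.0193, "z": 0, "ax": 0.07, "ay": -0.13, "az": 5.98}, {"fingers": -1.0, "x": -0.0112, "y": -0.0183, "z": 0, "ax": 0.07, "ay": -0.13, "az": 5.98}, {"fingers": -1.0, "x": -0.0131, "y": -0.017, "z": 0, "ax": 0.07, "ay": -0.13, "az": 5.98}, {"fingers": -1.0, "x": -0.0147, "y": -0.0156, "z": 0, "ax": 0.07, "ay": -0.13, "az": 5.98}])

```text
clock: 3.87
tcp_pos: [0.5888, 0.019, 0.1072]
orientation: [-2.839, 1.326, 0.039]
contact_force: [1.1, -0.6, -2.9]
grip_width: 0.0153
gripper_force: 48.9
```

Emit:
arm_command(rows=[{"fingers": -1.0, "x": 0, "y": 0, "z": 0.007, "ax": 0, "ay": 0, "az": 0}, {"fingers": -1.0, "x": 0, "y": 0, "z": 0, "ax": 0, "ay": 0, "az": 0}])

```text
clock: 4.03
tcp_pos: [0.5883, 0.0199, 0.0995]
orientation: [-2.845, 1.312, 0.04]
contact_force: [-1.3, -1.0, -2.1]
grip_width: 0.0157
gripper_force: 48.9
```

```bash
cat > look.py <<'E'
import sys
from h import *
from bench import r
# usage: look.py tag  : where is the held rule, as the cameras see it
tag=sys.argv[1];o=r.get_obs();t=o["tcp_pos"];print(np.round(t,4),np.round(o["orientation"],3),np.round(o["contact_force"],1))
from scipy.spatial.transform import Rotation as Ro
d=Ro.from_rotvec(o["orientation"]).apply([1,0,0])[:2];d/=np.linalg.norm(d);nrm=np.array([-d[1],d[0]]);print("yaw",np.degrees(np.arctan2(d[1],d[0])))
for n in("top","side"):
    f=r.grab_frame(n);np.savez(f"{n}{tag}.npz",**f)
    Q=cloud(f,(0,0,640,480)).reshape(-1,3);s=(Q[:,:2]-t[:2])@d;w=(Q[:,:2]-t[:2])@nrm
    zr=t[2]-.063
    m=(Q[:,2]>zr+.022)&(Q[:,2]<zr+.045)&(abs(w)<.022)&(s>-.23)&(s<.02)
    s,w,z,xy=s[m],w[m],Q[m,2],Q[m,:2]
    for a in np.arange(-.22,.02,.02):
        j=(s>a)&(s<=a+.02)
        if j.sum()>3:print(n,round(a,3),j.sum(),np.round([np.median(z[j]),w[j].mean(),np.ptp(w[j]),s[j].min()],4))
    j=s<s.min()+.026;c,rr=cv2.minEnclosingCircle((xy[j]*1000).astype(np.float32));print(n,"heel disc",np.round(c,1),round(rr,1))
E
python3 look.py 2; python3 - <<'E'
import cv2,numpy as np
f=np.load("top2.npz")["frame"][200:335,240:400];cv2.imwrite("pics/top2.png",cv2.resize(f,(711,600),interpolation=cv2.INTER_CUBIC)[:,:,::-1])
E
```

```text
[0.5883 0.0199 0.0995] [-2.845  1.312  0.04 ] [-1.3 -1.  -2.1]
yaw -49.50317051945435
top -0.18 32 [ 0.0722  0.0005  0.019  -0.1666]
top -0.16 121 [ 0.0718  0.0002  0.0254 -0.1598]
top -0.14 79 [ 0.0716  0.0003  0.0136 -0.1398]
top -0.12 80 [ 0.0715  0.0003  0.0143 -0.12  ]
top -0.1 78 [ 0.0716  0.      0.0137 -0.0998]
top -0.08 91 [ 0.0718  0.0001  0.0247 -0.08  ]
top -0.06 144 [ 0.0744 -0.0005  0.026  -0.06  ]
top -0.04 47 [ 0.0744  0.0052  0.0219 -0.04  ]
top heel disc [489.9 137.6] 13.7
side -0.18 7 [ 0.0725 -0.0013  0.0164 -0.1628]
side -0.16 76 [ 0.0718 -0.0013  0.0254 -0.16  ]
side -0.14 48 [ 0.0716 -0.0012  0.018  -0.1396]
side -0.12 45 [ 0.0715 -0.0012  0.0135 -0.119 ]
side -0.1 49 [ 0.072  -0.0017  0.0151 -0.0998]
side -0.08 46 [ 0.0716 -0.0014  0.0146 -0.0795]
side -0.06 73 [ 0.0738 -0.0043  0.0272 -0.0599]
side -0.04 45 [ 0.0732 -0.0101  0.0109 -0.0398]
side -0.02 41 [ 0.0715 -0.0108  0.0094 -0.0198]
side -0.0 36 [ 0.0723 -0.0108  0.008   0.0008]
side heel disc [490.  133.6] 14.1
```

View pics/top2.png

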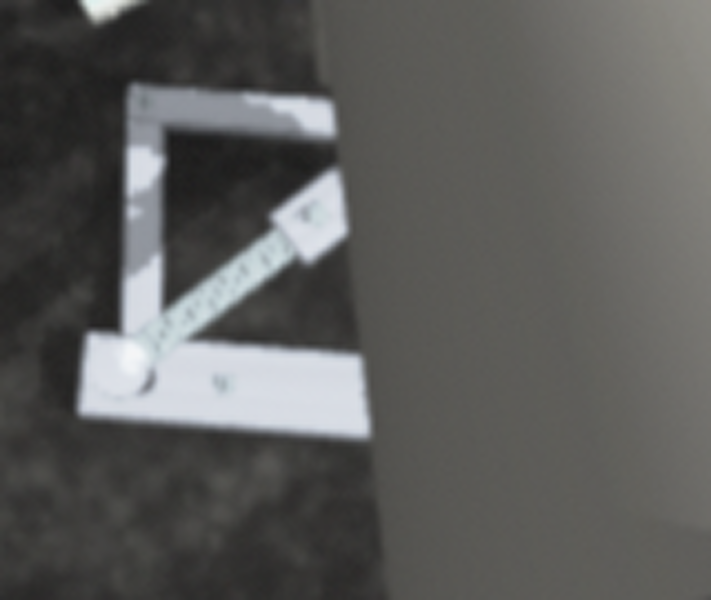

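The heel disc hovers nearly over the left hole, about 2 mm off, and the rule is level. I'll lower it partway with that correction.

Emit:
arm_command(rows=[{"fingers": -1.0, "x": 0.001, "y": -0.0003, "z": 0.006, "ax": 0, "ay": 0, "az": 0}, {"fingers": -1.0, "x": 0.001, "y": -0.0002, "z": 0.006, "ax": 0, "ay": 0, "az": 0}, {"fingers": -1.0, "x": 0, "y": 0, "z": 0.004, "ax": 0, "ay": 0, "az": 0}, {"fingers": -1.0, "x": 0, "y": 0, "z": 0.004, "ax": 0, "ay": 0, "az": 0}, {"fingers": -1.0, "x": 0, "y": 0, "z": 0.003, "ax": 0, "ay": 0, "az": 0}, {"fingers": -1.0, "x": 0, "y": 0, "z": 0.003, "ax": 0, "ay": 0, "az": 0}, {"fingers": -1.0, "x": 0, "y": 0, "z": 0.002, "ax": 0, "ay": 0, "az": 0}, {"fingers": -1.0, "x": 0, "y": 0, "z": 0, "ax": 0, "ay": 0, "az": 0}])

```text
clock: 4.8
tcp_pos: [0.5907, 0.0176, 0.0731]
orientation: [-2.841, 1.318, 0.036]
contact_force: [-0.3, 0.3, -1.7]
grip_width: 0.0151
gripper_force: 48.9
```

```bash
python3 look.py 3
```

```text
[0.5907 0.0176 0.0731] [-2.841  1.318  0.036] [-0.3  0.3 -1.7]
yaw -49.760140417210984
top -0.18 30 [ 0.0458  0.0007  0.02   -0.1665]
top -0.16 115 [ 0.046   0.0004  0.0252 -0.1598]
top -0.14 76 [ 0.0452  0.0006  0.0138 -0.1399]
top -0.12 75 [ 0.0452  0.0004  0.0143 -0.1198]
top -0.1 75 [ 0.0447  0.0005  0.0138 -0.1   ]
top -0.08 84 [ 0.0453  0.0002  0.024  -0.0795]
top -0.06 133 [ 0.0479 -0.0003  0.0257 -0.0598]
top -0.04 65 [ 0.0474  0.0036  0.0254 -0.0399]
top heel disc [492.1 135.2] 13.4
side -0.18 11 [ 0.0462  0.0003  0.017  -0.1637]
side -0.16 73 [ 0.045  -0.0006  0.0269 -0.1595]
side -0.14 46 [ 4.46e-02  1.00e-04  1.37e-02 -1.40e-01]
side -0.12 47 [ 0.0448  0.0003  0.0146 -0.1198]
side -0.1 46 [ 0.0448 -0.0002  0.0147 -0.0992]
side -0.08 49 [ 0.0454  0.0005  0.0189 -0.0799]
side -0.06 66 [ 0.0466 -0.0034  0.0271 -0.0598]
side -0.04 36 [ 0.0456 -0.0092  0.0089 -0.0394]
side -0.02 39 [ 0.0459 -0.01    0.0085 -0.0198]
side -0.0 39 [ 0.0466 -0.0083  0.0187  0.0002]
side heel disc [494.  133.6] 14.0
```

Emit:
arm_command(rows=[{"fingers": -1.0, "x": 0, "y": 0, "z": 0.003, "ax": 0, "ay": 0, "az": 0}, {"fingers": -1.0, "x": 0, "y": 0, "z": 0.003, "ax": 0, "ay": 0, "az": 0}, {"fingers": -1.0, "x": 0, "y": 0, "z": 0.002, "ax": 0, "ay": 0, "az": 0}, {"fingers": -1.0, "x": 0, "y": 0, "z": 0.001, "ax": 0, "ay": 0, "az": 0}, {"fingers": -1.0, "x": 0, "y": 0, "z": 0.0005, "ax": 0, "ay": 0, "az": 0}, {"fingers": -1.0, "x": 0, "y": 0, "z": 0, "ax": 0, "ay": 0, "az": 0}])

```text
clock: 5.4
tcp_pos: [0.5907, 0.0177, 0.0639]
orientation: [-2.841, 1.318, 0.036]
contact_force: [-0.6, -0.4, -2.1]
grip_width: 0.0153
gripper_force: 48.9
```

Emit:
arm_command(rows=[{"fingers": -1.0, "x": 0.001, "y": 0, "z": 0, "ax": 0, "ay": 0, "az": 0}, {"fingers": -1.0, "x": 0.001, "y": 0, "z": 0, "ax": 0, "ay": 0, "az": 0}, {"fingers": -1.0, "x": 0.001, "y": 0, "z": 0, "ax": 0, "ay": 0, "az": 0}, {"fingers": -1.0, "x": 0.001, "y": 0, "z": 0, "ax": 0, "ay": 0, "az": 0}, {"fingers": -1.0, "x": 0.001, "y": 0, "z": 0, "ax": 0, "ay": 0, "az": 0}, {"fingers": -1.0, "x": 0.001, "y": 0, "z": 0, "ax": 0, "ay": 0, "az": 0}, {"fingers": -1.0, "x": 0.001, "y": 0, "z": 0, "ax": 0, "ay": 0, "az": 0}, {"fingers": -1.0, "x": 0, "y": 0, "z": 0, "ax": 0, "ay": 0, "az": 0}])

```text
clock: 6.07
tcp_pos: [0.5955, 0.0121, 0.0639]
orientation: [-2.841, 1.318, 0.035]
contact_force: [-1.2, -0.4, -2.5]
grip_width: 0.0151
gripper_force: 48.9
```

```bash
python3 look.py 4|egrep -v "0.02 |0.04 |0.06 |-0.0 "
```

```text
[0.5955 0.0121 0.0639] [-2.841  1.318  0.035] [-1.2 -0.4 -2.5]
yaw -49.7791770959997
top -0.16 103 [ 0.0372 -0.0011  0.0261 -0.1599]
top -0.14 74 [ 0.0371 -0.0009  0.0235 -0.1397]
top -0.12 73 [ 0.0366 -0.0005  0.0143 -0.1199]
top heel disc [490.4 141.8] 18.8
side -0.18 33 [ 0.0363 -0.      0.0245 -0.1794]
side -0.16 66 [ 0.0359 -0.0026  0.0261 -0.1599]
side -0.14 48 [ 0.0364 -0.0019  0.0262 -0.1399]
side -0.12 47 [ 0.0362 -0.0016  0.0273 -0.1197]
side -0.1 47 [ 0.0355 -0.0007  0.0154 -0.0996]
side -0.08 46 [ 0.0358 -0.0011  0.0185 -0.0799]
side heel disc [484.8 141.8] 15.6
```

Emit:
arm_command(rows=[{"fingers": -1.0, "x": 0.001, "y": 0, "z": 0, "ax": 0, "ay": 0, "az": 0}, {"fingers": -1.0, "x": 0.001, "y": 0, "z": 0, "ax": 0, "ay": 0, "az": 0}, {"fingers": -1.0, "x": 0.001, "y": 0, "z": 0, "ax": 0, "ay": 0, "az": 0}, {"fingers": -1.0, "x": 0.001, "y": 0, "z": 0, "ax": 0, "ay": 0, "az": 0}, {"fingers": -1.0, "x": 0, "y": 0, "z": 0, "ax": 0, "ay": 0, "az": 0}])

```text
clock: 6.58
tcp_pos: [0.5977, 0.0092, 0.0637]
orientation: [-2.841, 1.318, 0.036]
contact_force: [-2.0, 0.6, -2.1]
grip_width: 0.0151
gripper_force: 49.0
```

Emit:
arm_command(rows=[{"fingers": -1.0, "x": 0.0005, "y": 0, "z": 0, "ax": 0, "ay": 0, "az": 0}, {"fingers": -1.0, "x": 0.0005, "y": 0, "z": 0, "ax": 0, "ay": 0, "az": 0}, {"fingers": -1.0, "x": 0, "y": 0, "z": 0, "ax": 0, "ay": 0, "az": 0}, {"fingers": -1.0, "x": 0, "y": 0, "z": 0, "ax": 0, "ay": 0, "az": 0}])

```text
clock: 6.92
tcp_pos: [0.5981, 0.0087, 0.0636]
orientation: [-2.841, 1.318, 0.037]
contact_force: [-3.0, 1.9, -2.7]
grip_width: 0.0156
gripper_force: 48.9
```

Emit:
arm_command(rows=[{"fingers": -1.0, "x": 0.0005, "y": 0, "z": 0, "ax": 0, "ay": 0, "az": 0}, {"fingers": -1.0, "x": 0.0005, "y": 0, "z": 0, "ax": 0, "ay": 0, "az": 0}, {"fingers": -1.0, "x": 0, "y": 0, "z": 0, "ax": 0, "ay": 0, "az": 0}, {"fingers": -1.0, "x": 0, "y": 0, "z": 0, "ax": 0, "ay": 0, "az": 0}])

```text
clock: 7.25
tcp_pos: [0.5989, 0.0079, 0.0637]
orientation: [-2.841, 1.318, 0.037]
contact_force: [-4.2, 2.0, -2.6]
grip_width: 0.0156
gripper_force: 49.0
```

Emit:
arm_command(rows=[{"fingers": -1.0, "x": 0.0005, "y": 0, "z": 0, "ax": 0, "ay": 0, "az": 0}, {"fingers": -1.0, "x": 0.0005, "y": 0, "z": 0, "ax": 0, "ay": 0, "az": 0}, {"fingers": -1.0, "x": 0, "y": 0, "z": 0, "ax": 0, "ay": 0, "az": 0}, {"fingers": -1.0, "x": 0, "y": 0, "z": 0, "ax": 0, "ay": 0, "az": 0}])

```text
clock: 7.58
tcp_pos: [0.5998, 0.0069, 0.0637]
orientation: [-2.841, 1.318, 0.036]
contact_force: [-4.6, 1.2, -2.0]
grip_width: 0.0154
gripper_force: 48.9
```

Emit:
arm_command(rows=[{"fingers": -1.0, "x": 0.0004, "y": 0.0003, "z": 0, "ax": 0, "ay": 0, "az": 0}, {"fingers": -1.0, "x": 0.0004, "y": 0.0003, "z": 0, "ax": 0, "ay": 0, "az": 0}, {"fingers": -1.0, "x": 0, "y": 0, "z": 0, "ax": 0, "ay": 0, "az": 0}, {"fingers": -1.0, "x": 0, "y": 0, "z": 0, "ax": 0, "ay": 0, "az": 0}])

```text
clock: 7.92
tcp_pos: [0.6, 0.0062, 0.0638]
orientation: [-2.841, 1.318, 0.035]
contact_force: [-3.9, 3.0, -1.9]
grip_width: 0.0153
gripper_force: 48.8
```

```bash
python3 look.py 5; python3 - <<'E'
from bench import r
import cv2,numpy as np
for i in range(5):
    r.grab_frame("side");o=r.get_obs();print(np.round(o["contact_force"],2),np.round(o["tcp_pos"],4))
f=np.load("top5.npz")["frame"][200:335,240:400];cv2.imwrite("pics/top5.png",cv2.resize(f,(711,600),interpolation=cv2.INTER_CUBIC)[:,:,::-1])
E
```

```text
[0.6    0.0062 0.0638] [-2.841  1.318  0.035] [-3.9  3.  -1.9]
yaw -49.76641340590664
top -0.18 37 [ 0.0441 -0.005   0.0321 -0.1795]
top -0.16 58 [ 0.0444 -0.0022  0.0312 -0.1593]
top -0.14 63 [ 0.0434 -0.0011  0.0279 -0.1396]
top -0.12 72 [ 4.270e-02 -1.000e-04  1.410e-02 -1.199e-01]
top -0.1 72 [ 0.0407 -0.0002  0.0144 -0.0998]
top -0.08 94 [ 0.0403 -0.0005  0.0254 -0.08  ]
top -0.06 124 [ 0.0414 -0.0008  0.0258 -0.0598]
top -0.04 121 [ 0.04   -0.0003  0.0254 -0.0399]
top -0.02 17 [ 0.039   0.0074  0.0131 -0.0197]
top heel disc [482.4 145.8] 16.6
side -0.18 23 [ 0.0435 -0.0042  0.0238 -0.1736]
side -0.16 36 [ 0.0426 -0.0024  0.0232 -0.1595]
side -0.14 42 [ 0.0433 -0.0023  0.0285 -0.1399]
side -0.12 47 [ 0.0425 -0.0007  0.0166 -0.1199]
side -0.1 48 [ 0.0403 -0.0007  0.0155 -0.099 ]
side -0.08 51 [ 0.0402 -0.0013  0.0245 -0.0799]
side -0.06 70 [ 0.0412 -0.0026  0.0254 -0.0597]
side -0.04 35 [ 0.0371 -0.0107  0.0074 -0.0394]
side -0.02 38 [ 0.0377 -0.0106  0.009  -0.0198]
side -0.0 28 [ 0.0358 -0.0096  0.0091  0.0009]
side heel disc [487.7 134.9] 15.2
[-2.96  2.16 -1.49] [0.5999 0.0061 0.0638]
[-3.99  1.87 -2.08] [0.6    0.0061 0.0638]
[-3.62  2.52 -1.52] [0.6    0.0061 0.0638]
[-4.66  3.06 -1.44] [0.6    0.0061 0.0638]
[-4.79  2.25 -1.71] [0.6    0.0061 0.0638]
```

View pics/top5.png

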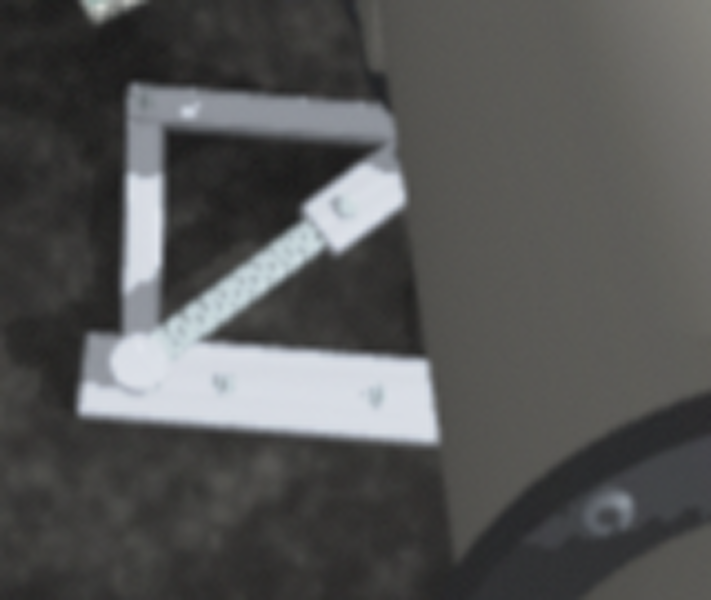

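```bash
python3 - <<'E'
from h import *
d=np.array([np.cos(-.8686),np.sin(-.8686)]);nr=np.array([-d[1],d[0]])
for tag,t in(("3",(.5907,.0176)),("4",(.5955,.0121)),("5",(.6,.0062))):
    f=dict(np.load(f"top{tag}.npz"));Q=cloud(f,(250,260,300,310)).reshape(-1,3)
    s=(Q[:,:2]-t)@d;w=(Q[:,:2]-t)@nr
    m=(abs(w)<.004)&(s<-.10)&(s>-.19);i=np.argsort(s[m]);print(tag,[(round(a*1000),round(b*1000,1)) for a,b in zip(s[m][i],Q[m][i,2])][::3])
    g=Q[(Q[:,2]>.03)&(Q[:,2]<.06)];j=g[np.abs((g[:,:2]-t)@nr)<.018];ss=(j[:,:2]-t)@d;print(" back edge",ss.min())
E
```

```text
3 [(-190, np.float64(-0.2)), (-188, np.float64(2.4)), (-186, np.float64(0.3)), (-185, np.float64(-0.2)), (-183, np.float64(20.7)), (-182, np.float64(19.1)), (-181, np.float64(20.5)), (-180, np.float64(5.2)), (-179, np.float64(18.9)), (-177, np.float64(19.4)), (-175, np.float64(20.6)), (-173, np.float64(21.9)), (-172, np.float64(21.9)), (-170, np.float64(18.2)), (-169, np.float64(20.3)), (-167, np.float64(16.8)), (-165, np.float64(44.7)), (-164, np.float64(47.4)), (-163, np.float64(43.9)), (-161, np.float64(46.6)), (-160, np.float64(47.5)), (-158, np.float64(41.8)), (-157, np.float64(48.4)), (-155, np.float64(46.4)), (-154, np.float64(47.6)), (-152, np.float64(43.6)), (-151, np.float64(44.9)), (-150, np.float64(46.5)), (-148, np.float64(46.0)), (-146, np.float64(45.8)), (-145, np.float64(48.2)), (-143, np.float64(46.3)), (-142, np.float64(46.4)), (-141, np.float64(20.1)), (-140, np.float64(46.4)), (-138, np.float64(22.3)), (-137, np.float64(46.7)), (-136, np.float64(46.2)), (-134, np.float64(47.6)), (-133, np.float64(47.0)), (-132, np.float64(43.9)), (-130, np.float64(45.2)), (-129, n
[... 3542 characters left out ...]
29, np.float64(43.4)), (-128, np.float64(41.4)), (-127, np.float64(46.0)), (-125, np.float64(42.3)), (-124, np.float64(-0.8)), (-123, np.float64(44.1)), (-122, np.float64(43.4)), (-121, np.float64(43.1)), (-120, np.float64(-0.2)), (-119, np.float64(44.1)), (-118, np.float64(41.7)), (-117, np.float64(44.0)), (-115, np.float64(-0.0)), (-114, np.float64(0.4)), (-113, np.float64(1.4)), (-111, np.float64(42.0)), (-111, np.float64(41.9)), (-110, np.float64(1.1)), (-108, np.float64(41.0)), (-108, np.float64(44.8)), (-106, np.float64(-2.4)), (-105, np.float64(43.2)), (-104, np.float64(39.7)), (-103, np.float64(42.9)), (-102, np.float64(2.8)), (-101, np.float64(44.9))]
 back edge -0.17729589838308338
```

The image and depth show the heel risen about 9 mm onto the hole's rim: the nose met the wall low down and the rule pitched in the grip. I'll back off, let the rule settle, then regrip firmly.

Emit:
arm_command(rows=[{"fingers": -1.0, "x": -0.001, "y": -0.0002, "z": 0, "ax": 0, "ay": 0, "az": 0}, {"fingers": -1.0, "x": -0.001, "y": -0.0002, "z": 0, "ax": 0, "ay": 0, "az": 0}, {"fingers": -1.0, "x": -0.001, "y": -0.0002, "z": 0, "ax": 0, "ay": 0, "az": 0}, {"fingers": -1.0, "x": -0.001, "y": 0, "z": 0, "ax": 0, "ay": 0, "az": 0}, {"fingers": -1.0, "x": -0.001, "y": 0, "z": 0, "ax": 0, "ay": 0, "az": 0}, {"fingers": -1.0, "x": 0, "y": 0, "z": 0, "ax": 0, "ay": 0, "az": 0}, {"fingers": -1.0, "x": 0, "y": 0, "z": 0, "ax": 0, "ay": 0, "az": 0}])

```text
clock: 8.85
tcp_pos: [0.5977, 0.0102, 0.0641]
orientation: [-2.841, 1.318, 0.034]
contact_force: [-1.1, -0.9, -2.0]
grip_width: 0.0157
gripper_force: 49.1
```

```bash
cat > heel.py <<'E'
import sys
from h import *
from bench import r
from scipy.spatial.transform import Rotation as Ro
o=r.get_obs();t=o["tcp_pos"];R=Ro.from_rotvec(o["orientation"]);d=R.apply([1,0,0])[:2];d/=np.linalg.norm(d);nr=np.array([-d[1],d[0]])
print(np.round(t,4),np.round(o["orientation"],3),"F",np.round(o["contact_force"],1),"yaw",round(np.degrees(np.arctan2(d[1],d[0])),2),"zaxis",np.round(R.apply([0,0,1]),3))
for n in("top","side"):
    f=r.grab_frame(n);np.savez(f"{n}{sys.argv[1]}.npz",**f)
    Q=cloud(f,(230,200,400,340) if n=="top" else (270,200,400,320)).reshape(-1,3);s=(Q[:,:2]-t[:2])@d;w=(Q[:,:2]-t[:2])@nr
    m=(Q[:,2]>.0285)&(Q[:,2]<.07)&(abs(w)<.018)&(s<-.07)&(s>-.23);s,w,z,xy=s[m],w[m],Q[m,2],Q[m,:2]
    b=s.min();rod=(s>b+.03)&(s<-.07)&(abs(w)<.008);p=np.polyfit(s[rod],z[rod],1)
    k=np.polyfit(s[rod],w[rod],1)
    hs=b+.0132
    print(n,"heel s",round(hs,4),"w",round(w[s<b+.026].mean(),4),"xy",np.round(t[:2]+hs*d+w[s<b+.026].mean()*nr,4),"rod z at heel",round(np.polyval(p,hs),4),"at tcp",round(np.polyval(p,0),4),"slope",round(p[0],3),"yawerr",round(k[0],3))
E
python3 heel.py 6
```

```text
[0.5977 0.0102 0.0641] [-2.841  1.318  0.034] F [-1.1 -0.9 -2. ] yaw -49.77 zaxis [-0.015  0.018 -1.   ]
top heel s -0.1625 w -0.0004 xy [0.4925 0.1339] rod z at heel 0.0383 at tcp 0.0348 slope -0.022 yawerr 0.001
side heel s -0.1623 w -0.0015 xy [0.4917 0.133 ] rod z at heel 0.0375 at tcp 0.0347 slope -0.017 yawerr -0.001
```

Emit:
arm_command(rows=[{"fingers": -0.2, "x": 0, "y": 0, "z": 0, "ax": 0, "ay": 0, "az": 0}, {"fingers": -0.2, "x": 0, "y": 0, "z": 0, "ax": 0, "ay": 0, "az": 0}, {"fingers": -0.2, "x": 0, "y": 0, "z": 0, "ax": 0, "ay": 1.34, "az": 0}, {"fingers": -0.2, "x": 0, "y": 0, "z": 0, "ax": 0, "ay": 0, "az": 0}])

```text
clock: 9.28
tcp_pos: [0.5973, 0.0111, 0.0641]
orientation: [-2.85, 1.321, -0.001]
contact_force: [-0.2, 1.4, -0.4]
grip_width: 0.0338
gripper_force: 0.0
```

```bash
python3 heel.py 7
```

```text
[0.5973 0.0111 0.0641] [-2.850e+00  1.321e+00 -1.000e-03] F [-0.2  1.4 -0.4] yaw -49.72 zaxis [ 0. -0. -1.]
top heel s -0.1621 w -0.0002 xy [0.4924 0.1347] rod z at heel 0.0342 at tcp 0.0343 slope 0.0 yawerr 0.004
side heel s -0.1614 w -0.0006 xy [0.4925 0.1339] rod z at heel 0.0338 at tcp 0.0338 slope -0.001 yawerr 0.004
```

Emit:
arm_command(rows=[{"fingers": -1, "x": 0, "y": 0, "z": 0, "ax": 0, "ay": 0, "az": 0}, {"fingers": -1, "x": 0, "y": 0, "z": 0, "ax": 0, "ay": 0, "az": 0}, {"fingers": -1, "x": 0, "y": 0, "z": 0, "ax": 0, "ay": 0, "az": 0}, {"fingers": -1, "x": 0, "y": 0, "z": 0, "ax": 0, "ay": 0, "az": 0}, {"fingers": -1, "x": 0, "y": 0, "z": 0, "ax": 0, "ay": 0, "az": 0}], grip_force=110)

```text
clock: 9.8
tcp_pos: [0.5977, 0.0105, 0.0644]
orientation: [-2.849, 1.322, 0.001]
contact_force: [-0.7, 0.5, 5.5]
grip_width: 0.0112
gripper_force: 108.1
```

```bash
python3 heel.py 8
```

```text
[0.5977 0.0105 0.0644] [-2.849e+00  1.322e+00  1.000e-03] F [-0.7  0.5  5.5] yaw -49.77 zaxis [-0.     0.001 -1.   ]
top heel s -0.1628 w -0.0004 xy [0.4922 0.1345] rod z at heel 0.0345 at tcp 0.0344 slope -0.001 yawerr -0.004
side heel s -0.1606 w -0.0009 xy [0.4933 0.1325] rod z at heel 0.0341 at tcp 0.0351 slope 0.006 yawerr 0.002
```

Emit:
arm_command(rows=[{"fingers": -1, "x": 0.0005, "y": 0, "z": -0.001, "ax": 0, "ay": 0, "az": 0}, {"fingers": -1, "x": 0.0005, "y": 0, "z": 0, "ax": 0, "ay": 0, "az": 0}, {"fingers": -1, "x": 0, "y": 0, "z": 0, "ax": 0, "ay": 0, "az": 0}, {"fingers": -1, "x": 0, "y": 0, "z": 0, "ax": 0, "ay": 0, "az": 0}])

```text
clock: 10.23
tcp_pos: [0.5976, 0.0094, 0.0646]
orientation: [2.849, -1.322, -0.003]
contact_force: [-0.3, 1.8, -0.6]
grip_width: 0.0114
gripper_force: 108.2
```

Emit:
arm_command(rows=[{"fingers": -1, "x": 0.0005, "y": 0, "z": 0, "ax": 0, "ay": 0, "az": 0}, {"fingers": -1, "x": 0.0005, "y": 0, "z": 0, "ax": 0, "ay": 0, "az": 0}, {"fingers": -1, "x": 0, "y": 0, "z": 0, "ax": 0, "ay": 0, "az": 0}, {"fingers": -1, "x": 0, "y": 0, "z": 0, "ax": 0, "ay": 0, "az": 0}])

```text
clock: 10.57
tcp_pos: [0.5982, 0.0087, 0.0646]
orientation: [2.85, -1.322, -0.003]
contact_force: [-1.1, 1.0, -1.7]
grip_width: 0.011
gripper_force: 108.0
```

```bash
python3 heel.py 9;python3 heel.py 9
```

```text
[0.5982 0.0087 0.0646] [ 2.85  -1.322 -0.003] F [-1.1  1.  -1.7] yaw -49.77 zaxis [-0.002  0.001 -1.   ]
top heel s -0.1629 w -0.0006 xy [0.4925 0.1326] rod z at heel 0.0356 at tcp 0.0342 slope -0.008 yawerr 0.003
side heel s -0.1619 w -0.0016 xy [0.4924 0.1313] rod z at heel 0.0346 at tcp 0.0354 slope 0.004 yawerr -0.002
[0.5982 0.0087 0.0647] [ 2.85  -1.322 -0.003] F [-1.8  0.2 -1.3] yaw -49.76 zaxis [-0.002  0.    -1.   ]
top heel s -0.1628 w -0.0007 xy [0.4924 0.1326] rod z at heel 0.0354 at tcp 0.0345 slope -0.006 yawerr 0.001
side heel s -0.1595 w -0.0016 xy [0.4939 0.1295] rod z at heel 0.0351 at tcp 0.0342 slope -0.006 yawerr 0.005
```

Emit:
arm_command(rows=[{"fingers": -1, "x": 0.0005, "y": 0, "z": 0, "ax": 0, "ay": 0, "az": 0}, {"fingers": -1, "x": 0.0005, "y": 0, "z": 0, "ax": 0, "ay": 0, "az": 0}, {"fingers": -1, "x": 0, "y": 0, "z": 0, "ax": 0, "ay": 0, "az": 0}, {"fingers": -1, "x": 0, "y": 0, "z": 0, "ax": 0, "ay": 0, "az": 0}])

```text
clock: 11.1
tcp_pos: [0.5986, 0.0083, 0.0647]
orientation: [2.85, -1.321, -0.004]
contact_force: [-2.6, 1.9, -1.7]
grip_width: 0.0114
gripper_force: 108.1
```

```bash
python3 heel.py 9;python3 heel.py 9;python3 heel.py 9
```

```text
[0.5986 0.0083 0.0647] [ 2.85  -1.321 -0.004] F [-2.6  1.9 -1.7] yaw -49.75 zaxis [-0.002  0.001 -1.   ]
top heel s -0.1631 w -0.0011 xy [0.4924 0.132 ] rod z at heel 0.0361 at tcp 0.035 slope -0.007 yawerr 0.003
side heel s -0.1606 w -0.002 xy [0.4933 0.1295] rod z at heel 0.0365 at tcp 0.034 slope -0.015 yawerr -0.003
[0.5987 0.0082 0.0646] [ 2.85  -1.321 -0.004] F [-2.2  2.  -1.5] yaw -49.75 zaxis [-0.002  0.001 -1.   ]
top heel s -0.1631 w -0.0012 xy [0.4924 0.1319] rod z at heel 0.0364 at tcp 0.0341 slope -0.014 yawerr 0.002
side heel s -0.1629 w -0.0021 xy [0.4918 0.1312] rod z at heel 0.036 at tcp 0.0347 slope -0.008 yawerr -0.008
[0.5988 0.008  0.0647] [ 2.85  -1.322 -0.003] F [-2.1  2.5 -2.3] yaw -49.76 zaxis [-0.002  0.    -1.   ]
top heel s -0.1633 w -0.0012 xy [0.4923 0.1319] rod z at heel 0.0358 at tcp 0.0349 slope -0.005 yawerr -0.001
side heel s -0.1635 w -0.0019 xy [0.4917 0.1316] rod z at heel 0.0357 at tcp 0.0339 slope -0.011 yawerr -0.003
```

Emit:
arm_command(rows=[{"fingers": -1, "x": 0.0005, "y": 0, "z": 0, "ax": 0, "ay": 0, "az": 0}, {"fingers": -1, "x": 0.0005, "y": 0, "z": 0, "ax": 0, "ay": 0, "az": 0}, {"fingers": -1, "x": 0, "y": 0, "z": 0, "ax": 0, "ay": 0, "az": 0}, {"fingers": -1, "x": 0, "y": 0, "z": 0, "ax": 0, "ay": 0, "az": 0}])

```text
clock: 11.73
tcp_pos: [0.5995, 0.0071, 0.0647]
orientation: [2.849, -1.322, -0.003]
contact_force: [-3.9, 1.7, -2.5]
grip_width: 0.0111
gripper_force: 108.0
```

```bash
python3 heel.py 9;python3 heel.py 9;python3 heel.py 9
```

```text
[0.5995 0.0071 0.0647] [ 2.849 -1.322 -0.003] F [-3.9  1.7 -2.5] yaw -49.77 zaxis [-0.002  0.    -1.   ]
top heel s -0.164 w -0.0017 xy [0.4923 0.1312] rod z at heel 0.0379 at tcp 0.0343 slope -0.022 yawerr 0.001
side heel s -0.1633 w -0.0026 xy [0.492 0.13 ] rod z at heel 0.0381 at tcp 0.0334 slope -0.029 yawerr -0.003
[0.5995 0.0072 0.0647] [ 2.85  -1.322 -0.003] F [-3.6  2.  -3. ] yaw -49.76 zaxis [-0.002  0.    -1.   ]
top heel s -0.164 w -0.0016 xy [0.4923 0.1313] rod z at heel 0.0386 at tcp 0.0334 slope -0.032 yawerr -0.006
side heel s -0.163 w -0.0026 xy [0.4922 0.1299] rod z at heel 0.0377 at tcp 0.0333 slope -0.027 yawerr 0.011
[0.5995 0.0072 0.0648] [ 2.85  -1.322 -0.003] F [-3.8  2.1 -2.5] yaw -49.77 zaxis [-0.002  0.    -1.   ]
top heel s -0.164 w -0.0017 xy [0.4923 0.1313] rod z at heel 0.0382 at tcp 0.0342 slope -0.024 yawerr -0.004
side heel s -0.1623 w -0.0028 xy [0.4926 0.1292] rod z at heel 0.0376 at tcp 0.0337 slope -0.024 yawerr 0.005
```

Emit:
arm_command(rows=[{"fingers": -1, "x": -0.001, "y": 0, "z": 0, "ax": 0, "ay": 0, "az": 0}, {"fingers": -1, "x": -0.001, "y": 0, "z": 0, "ax": 0, "ay": 0.8, "az": 0}, {"fingers": -1, "x": 0, "y": 0, "z": 0, "ax": 0, "ay": 0.8, "az": 0}, {"fingers": -1, "x": 0, "y": 0, "z": 0, "ax": 0, "ay": 0, "az": 0}])

```text
clock: 12.37
tcp_pos: [0.5987, 0.0089, 0.0651]
orientation: [2.839, -1.316, 0.041]
contact_force: [-1.1, 1.0, -3.0]
grip_width: 0.011
gripper_force: 108.2
```

```bash
python3 heel.py 9;python3 heel.py 9;python3 heel.py 9
```

```text
[0.5987 0.0089 0.0651] [ 2.839 -1.316  0.041] F [-1.1  1.  -3. ] yaw -49.72 zaxis [ 0.018 -0.022 -1.   ]
top heel s -0.163 w -0.0015 xy [0.4922 0.1323] rod z at heel 0.0343 at tcp 0.0348 slope 0.003 yawerr 0.005
side heel s -0.1619 w -0.0019 xy [0.4926 0.1312] rod z at heel 0.0341 at tcp 0.0351 slope 0.006 yawerr 0.012
[0.5986 0.0088 0.0651] [ 2.839 -1.316  0.039] F [-3.2  1.3 -1.9] yaw -49.74 zaxis [ 0.017 -0.021 -1.   ]
top heel s -0.1631 w -0.0012 xy [0.4923 0.1325] rod z at heel 0.0347 at tcp 0.0341 slope -0.004 yawerr 0.003
side heel s -0.1609 w -0.0014 xy [0.4936 0.1307] rod z at heel 0.0336 at tcp 0.0347 slope 0.007 yawerr -0.005
[0.5987 0.0088 0.0651] [ 2.839 -1.317  0.038] F [-3.4  1.4 -1.6] yaw -49.76 zaxis [ 0.017 -0.021 -1.   ]
top heel s -0.1631 w -0.0012 xy [0.4923 0.1325] rod z at heel 0.0345 at tcp 0.0344 slope -0.001 yawerr 0.002
side heel s -0.1622 w -0.0017 xy [0.4926 0.1315] rod z at heel 0.0345 at tcp 0.0335 slope -0.006 yawerr 0.001
```

Emit:
arm_command(rows=[{"fingers": -1, "x": 0.0004, "y": 0.0003, "z": 0, "ax": 0, "ay": 0, "az": 0}, {"fingers": -1, "x": 0.0004, "y": 0.0003, "z": 0, "ax": 0, "ay": 0, "az": 0}, {"fingers": -1, "x": 0, "y": 0, "z": 0, "ax": 0, "ay": 0, "az": 0}, {"fingers": -1, "x": 0, "y": 0, "z": 0, "ax": 0, "ay": 0, "az": 0}])

```text
clock: 13.0
tcp_pos: [0.5986, 0.0078, 0.0649]
orientation: [2.839, -1.317, 0.037]
contact_force: [-2.3, 0.6, -1.4]
grip_width: 0.0111
gripper_force: 108.6
```

```bash
python3 heel.py 9;python3 heel.py 9;python3 heel.py 9
```

```text
[0.5986 0.0078 0.0649] [ 2.839 -1.317  0.037] F [-2.3  0.6 -1.4] yaw -49.77 zaxis [ 0.017 -0.021 -1.   ]
top heel s -0.1639 w -0.0007 xy [0.4922 0.1325] rod z at heel 0.0346 at tcp 0.0358 slope 0.007 yawerr -0.004
side heel s -0.1625 w -0.0011 xy [0.4928 0.1311] rod z at heel 0.0351 at tcp 0.0335 slope -0.01 yawerr 0.006
[0.5985 0.0078 0.0649] [ 2.839 -1.317  0.037] F [-2.1  1.  -0.4] yaw -49.76 zaxis [ 0.017 -0.021 -1.   ]
top heel s -0.1638 w -0.0007 xy [0.4922 0.1324] rod z at heel 0.0348 at tcp 0.0353 slope 0.003 yawerr -0.003
side heel s -0.162 w -0.0013 xy [0.4929 0.1306] rod z at heel 0.0342 at tcp 0.0358 slope 0.009 yawerr -0.013
[0.5985 0.0078 0.0649] [ 2.839 -1.317  0.037] F [-2.1  1.4 -1.8] yaw -49.76 zaxis [ 0.017 -0.021 -1.   ]
top heel s -0.1638 w -0.0006 xy [0.4923 0.1325] rod z at heel 0.0354 at tcp 0.0342 slope -0.007 yawerr 0.002
side heel s -0.1625 w -0.001 xy [0.4928 0.1312] rod z at heel 0.0346 at tcp 0.0345 slope -0.0 yawerr -0.017
```

Level again, with the far bar touched. Now I slide along it towards the right bar until the y force rises.

Emit:
arm_command(rows=[{"fingers": -1, "x": 0.0004, "y": 0.0003, "z": 0, "ax": 0, "ay": 0, "az": 0}, {"fingers": -1, "x": 0.0004, "y": 0.0003, "z": 0, "ax": 0, "ay": 0, "az": 0}, {"fingers": -1, "x": 0, "y": 0, "z": 0, "ax": 0, "ay": 0, "az": 0}, {"fingers": -1, "x": 0, "y": 0, "z": 0, "ax": 0, "ay": 0, "az": 0}])

```text
clock: 13.63
tcp_pos: [0.5984, 0.0067, 0.0648]
orientation: [2.839, -1.317, 0.037]
contact_force: [-2.9, 2.6, -1.8]
grip_width: 0.011
gripper_force: 108.2
```

Emit:
arm_command(rows=[{"fingers": -1, "x": 0.0004, "y": 0.0003, "z": 0, "ax": 0, "ay": 0, "az": 0}, {"fingers": -1, "x": 0.0004, "y": 0.0003, "z": 0, "ax": 0, "ay": 0, "az": 0}, {"fingers": -1, "x": 0, "y": 0, "z": 0, "ax": 0, "ay": 0, "az": 0}, {"fingers": -1, "x": 0, "y": 0, "z": 0, "ax": 0, "ay": 0, "az": 0}])

```text
clock: 13.97
tcp_pos: [0.5985, 0.0062, 0.0649]
orientation: [2.839, -1.316, 0.037]
contact_force: [-3.1, 3.9, -2.3]
grip_width: 0.0111
gripper_force: 108.0
```

```bash
python3 heel.py 9|grep -v side;python3 heel.py 9|grep -v side;python3 heel.py 9|grep -v side
```

```text
[0.5985 0.0062 0.0649] [ 2.839 -1.316  0.037] F [-3.1  3.9 -2.3] yaw -49.75 zaxis [ 0.016 -0.02  -1.   ]
top heel s -0.1646 w -0.0006 xy [0.4917 0.1314] rod z at heel 0.0361 at tcp 0.0345 slope -0.009 yawerr -0.001
[0.5985 0.0062 0.0649] [ 2.84  -1.316  0.037] F [-3.7  4.3 -3. ] yaw -49.74 zaxis [ 0.017 -0.02  -1.   ]
top heel s -0.1646 w -0.0007 xy [0.4916 0.1313] rod z at heel 0.0362 at tcp 0.0344 slope -0.011 yawerr -0.002
[0.5985 0.0061 0.0649] [ 2.839 -1.316  0.037] F [-3.1  4.7 -2.7] yaw -49.74 zaxis [ 0.017 -0.02  -1.   ]
top heel s -0.1646 w -0.0008 xy [0.4915 0.1313] rod z at heel 0.0367 at tcp 0.0338 slope -0.018 yawerr -0.003
```

Both walls now bear: about 2.5 N on the far bar and 3.4 N on the right bar, held for about 0.5 s with the heel home. Reading ≈165 mm. I'll back off and lift.

Emit:
arm_command(rows=[{"fingers": -1, "x": -0.001, "y": -0.0004, "z": 0, "ax": 0, "ay": 0, "az": 0}, {"fingers": -1, "x": -0.001, "y": -0.0002, "z": 0, "ax": 0, "ay": 0.5, "az": 0}, {"fingers": -1, "x": -0.001, "y": 0, "z": 0, "ax": 0, "ay": 0.5, "az": 0}, {"fingers": -1, "x": -0.001, "y": 0, "z": -0.003, "ax": 0, "ay": 0, "az": 0}, {"fingers": -1, "x": 0, "y": 0, "z": -0.005, "ax": 0, "ay": 0, "az": 0}, {"fingers": -1, "x": 0, "y": 0, "z": -0.006, "ax": 0, "ay": 0, "az": 0}, {"fingers": -1, "x": 0, "y": 0, "z": -0.008, "ax": 0, "ay": 0, "az": 0}, {"fingers": -1, "x": 0, "y": 0, "z": -0.01, "ax": 0, "ay": 0, "az": 0}, {"fingers": -1, "x": 0, "y": 0, "z": -0.01, "ax": 0, "ay": 0, "az": 0}, {"fingers": -1, "x": 0, "y": 0, "z": 0, "ax": 0, "ay": 0, "az": 0}])

```text
clock: 15.1
tcp_pos: [0.5974, 0.0107, 0.1098]
orientation: [2.834, -1.315, 0.069]
contact_force: [0.0, -0.2, -3.5]
grip_width: 0.0111
gripper_force: 108.5
```

```bash
sed -i 's/Q\[:,2\]>.0285)&(Q\[:,2\]<.07)/Q[:,2]>t[2]-.0365)\&(Q[:,2]<t[2]-.005)/' heel.py; sed -i 's/(230,200,400,340)/(230,180,460,345)/' heel.py; python3 heel.py 10; python3 - <<'E'
from plan import *;from bench import r
o=r.get_obs()
h=np.array([.485,-.0143]);L=.1645;y=np.radians(49.5)
plan(o["tcp_pos"],o["orientation"],[*(h+(L-.001)*np.array([np.cos(y),np.sin(y)])),.104],49.5,2.6,n=16)
E
```

```text
[0.5974 0.0107 0.1098] [ 2.834 -1.315  0.069] F [ 0.  -0.2 -3.5] yaw -49.79 zaxis [ 0.033 -0.034 -0.999]
top heel s -0.1021 w 0.0011 xy [0.5322 0.0894] rod z at heel 0.073 at tcp 0.0806 slope 0.075 yawerr 0.32
side heel s -0.11 w -0.0006 xy [0.5259 0.0943] rod z at heel 0.0711 at tcp 0.082 slope 0.099 yawerr -0.091
[{"fingers": -1.0, "x": -0.0049, "y": -0.0038, "z": 0.0, "ax": 0.28, "ay": -0.0, "az": -6.2}, {"fingers": -1.0, "x": -0.0045, "y": -0.0043, "z": 0.0, "ax": 0.28, "ay": -0.0, "az": -6.2}, {"fingers": -1.0, "x": -0.004, "y": -0.0048, "z": 0.0001, "ax": 0.28, "ay": -0.0, "az": -6.2}, {"fingers": -1.0, "x": -0.0035, "y": -0.0052, "z": 0.0001, "ax": 0.28, "ay": -0.0, "az": -6.2}, {"fingers": -1.0, "x": -0.0029, "y": -0.0055, "z": 0.0001, "ax": 0.28, "ay": -0.0, "az": -6.2}, {"fingers": -1.0, "x": -0.0023, "y": -0.0058, "z": 0.0001, "ax": 0.28, "ay": -0.0, "az": -6.2}, {"fingers": -1.0, "x": -0.0017, "y": -0.006, "z": 0.0002, "ax": 0.28, "ay": -0.0, "az": -6.2}, {"fingers": -1.0, "x": -0.001, "y": -0.0061, "z": 0.0002, "ax": 0.28, "ay": -0.0, "az": -6.2}, {"fingers": -1.0, "x": -0.0003, "y": -0.0062, "z": 0.0002, "ax": 0.28, "ay": -0.0, "az": -6.2}, {"fingers": -1.0, "x": 0.0003, "y": -0.0062, "z": 0.0003, "ax": 0.28, "ay": -0.0, "az": -6.2}, {"fingers": -1.0, "x": 0.001, "y": -0.0061, "z": 0.0003, "ax": 0.28, "ay": -0.0, "az": -6.2}, {"fingers": -1.0, "x": 0.0017, "y": -0.006, "z": 0.0003, "ax": 0.28, "ay": -0.0, "az": -6.2}, {"fingers": -1.0, "x": 0.0023, "y": -0.0058, "z": 0.0003, "ax": 0.28, "ay": -0.0, "az": -6.2}, {"fingers": -1.0, "x": 0.0029, "y": -0.0055, "z": 0.0004, "ax": 0.28, "ay": -0.0, "az": -6.2}, {"fingers": -1.0, "x": 0.0035, "y": -0.0052, "z": 0.0004, "ax": 0.28, "ay": -0.0, "az": -6.2}, {"fingers": -1.0, "x": 0.004, "y": -0.0047, "z": 0.0004, "ax": 0.28, "ay": -0.0, "az": -6.2}] [0.5912 0.11   0.104 ] [-2.835 -1.308 -0.066]
```

```bash
python3 - <<'E'
from plan import *;from bench import r
o=r.get_obs()
h=np.array([.485,-.0143]);L=.1635;y=np.radians(49.5)
plan(o["tcp_pos"],o["orientation"],[*(h+L*np.array([np.cos(y),np.sin(y)])),.108],49.5,-1.6,n=15)
E
```

```text
[{"fingers": -1.0, "x": -0.0053, "y": -0.004, "z": -0.0003, "ax": 0.05, "ay": -0.21, "az": -6.62}, {"fingers": -1.0, "x": -0.0048, "y": -0.0046, "z": -0.0002, "ax": 0.05, "ay": -0.21, "az": -6.62}, {"fingers": -1.0, "x": -0.0042, "y": -0.0051, "z": -0.0002, "ax": 0.05, "ay": -0.21, "az": -6.62}, {"fingers": -1.0, "x": -0.0036, "y": -0.0056, "z": -0.0002, "ax": 0.05, "ay": -0.21, "az": -6.62}, {"fingers": -1.0, "x": -0.0029, "y": -0.006, "z": -0.0002, "ax": 0.05, "ay": -0.21, "az": -6.62}, {"fingers": -1.0, "x": -0.0022, "y": -0.0063, "z": -0.0002, "ax": 0.05, "ay": -0.21, "az": -6.62}, {"fingers": -1.0, "x": -0.0015, "y": -0.0065, "z": -0.0001, "ax": 0.05, "ay": -0.21, "az": -6.62}, {"fingers": -1.0, "x": -0.0007, "y": -0.0066, "z": -0.0001, "ax": 0.05, "ay": -0.21, "az": -6.62}, {"fingers": -1.0, "x": 0.0001, "y": -0.0066, "z": -0.0001, "ax": 0.05, "ay": -0.21, "az": -6.62}, {"fingers": -1.0, "x": 0.0008, "y": -0.0066, "z": -0.0001, "ax": 0.05, "ay": -0.21, "az": -6.62}, {"fingers": -1.0, "x": 0.0016, "y": -0.0064, "z": -0.0001, "ax": 0.05, "ay": -0.21, "az": -6.62}, {"fingers": -1.0, "x": 0.0023, "y": -0.0062, "z": -0.0001, "ax": 0.05, "ay": -0.21, "az": -6.62}, {"fingers": -1.0, "x": 0.003, "y": -0.0059, "z": -0.0002, "ax": 0.05, "ay": -0.21, "az": -6.62}, {"fingers": -1.0, "x": 0.0036, "y": -0.0055, "z": -0.0001, "ax": 0.05, "ay": -0.21, "az": -6.62}, {"fingers": -1.0, "x": 0.0043, "y": -0.0051, "z": -0.0002, "ax": 0.05, "ay": -0.21, "az": -6.62}] [0.5912 0.11   0.108 ] [ 2.841  1.31  -0.041]
```

Emit:
arm_command(rows=[{"fingers": -1.0, "x": -0.0053, "y": -0.004, "z": 0, "ax": 0.05, "ay": -0.21, "az": -6.62}, {"fingers": -1.0, "x": -0.0048, "y": -0.0046, "z": 0, "ax": 0.05, "ay": -0.21, "az": -6.62}, {"fingers": -1.0, "x": -0.0042, "y": -0.0051, "z": 0, "ax": 0.05, "ay": -0.21, "az": -6.62}, {"fingers": -1.0, "x": -0.0036, "y": -0.0056, "z": 0, "ax": 0.05, "ay": -0.21, "az": -6.62}, {"fingers": -1.0, "x": -0.0029, "y": -0.006, "z": 0, "ax": 0.05, "ay": -0.21, "az": -6.62}, {"fingers": -1.0, "x": -0.0022, "y": -0.0063, "z": 0, "ax": 0.05, "ay": -0.21, "az": -6.62}, {"fingers": -1.0, "x": -0.0015, "y": -0.0065, "z": 0, "ax": 0.05, "ay": -0.21, "az": -6.62}, {"fingers": -1.0, "x": -0.0007, "y": -0.0066, "z": 0, "ax": 0.05, "ay": -0.21, "az": -6.62}, {"fingers": -1.0, "x": 0.0001, "y": -0.0066, "z": 0, "ax": 0.05, "ay": -0.21, "az": -6.62}, {"fingers": -1.0, "x": 0.0008, "y": -0.0066, "z": 0, "ax": 0.05, "ay": -0.21, "az": -6.62}])

```text
clock: 16.03
tcp_pos: [0.5918, 0.077, 0.1046]
orientation: [3.093, 0.455, -0.009]
contact_force: [-0.0, 0.8, -1.2]
grip_width: 0.011
gripper_force: 108.3
```

Emit:
arm_command(rows=[{"fingers": -1.0, "x": 0.0016, "y": -0.0064, "z": 0, "ax": 0.05, "ay": -0.21, "az": -6.62}, {"fingers": -1.0, "x": 0.0023, "y": -0.0062, "z": 0, "ax": 0.05, "ay": -0.21, "az": -6.62}, {"fingers": -1.0, "x": 0.003, "y": -0.0059, "z": 0, "ax": 0.05, "ay": -0.21, "az": -6.62}, {"fingers": -1.0, "x": 0.0036, "y": -0.0055, "z": 0, "ax": 0.05, "ay": -0.21, "az": -6.62}, {"fingers": -1.0, "x": 0.0043, "y": -0.0051, "z": 0, "ax": 0.05, "ay": -0.21, "az": -6.62}, {"fingers": -1.0, "x": 0, "y": 0, "z": 0, "ax": 0, "ay": 0, "az": 0}, {"fingers": -1.0, "x": 0, "y": 0, "z": 0, "ax": 0, "ay": 0, "az": 0}])

```text
clock: 16.62
tcp_pos: [0.5903, 0.11, 0.1041]
orientation: [2.844, 1.307, -0.045]
contact_force: [0.1, -1.0, -3.4]
grip_width: 0.0109
gripper_force: 108.3
```

```bash
sed -i 's/t\[2\]-.0365/t[2]-.045/; s/(270,200,400,320)/(270,200,420,360)/' heel.py; python3 heel.py 11; python3 - <<'E'
import cv2,numpy as np
f=np.load("top11.npz")["frame"][200:335,240:400];cv2.imwrite("pics/top11.png",cv2.resize(f,(711,600),interpolation=cv2.INTER_CUBIC)[:,:,::-1])
E
```

```text
[0.5903 0.11   0.1041] [ 2.844  1.307 -0.045] F [ 0.1 -1.  -3.4] yaw 49.35 zaxis [-0.021 -0.022 -1.   ]Traceback (most recent call last):
  File "heel.py", line 11, in <module>
    b=s.min();rod=(s>b+.03)&(s<-.07)&(abs(w)<.008);p=np.polyfit(s[rod],z[rod],1)
    return umr_minimum(a, axis, None, out, keepdims, initial, where)
ValueError: zero-size array to reduction operation minimum which has no identity
```

View pics/top11.png

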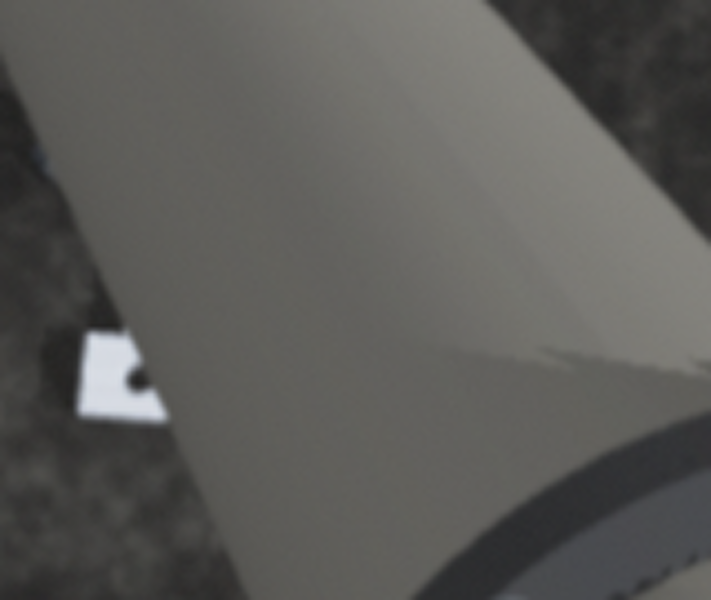

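The arm hides the rule in the top view; only the left hole shows, at (138,378). I'll use the side camera.

```bash
sed -i 's/for n in("top","side"):/for n in(("side",) if len(sys.argv)>2 else ("top","side")):/' heel.py; python3 heel.py 12 s; python3 heel.py 12 s; python3 - <<'E'
import cv2,numpy as np
f=np.load("side12.npz")["frame"][200:335,250:400];cv2.imwrite("pics/side12.png",cv2.resize(f,(666,600),interpolation=cv2.INTER_CUBIC)[:,:,::-1])
E
```

```text
[0.5904 0.1094 0.1042] [ 2.844  1.305 -0.045] F [ 0.4 -0.8 -1.3] yaw 49.3 zaxis [-0.021 -0.023 -1.   ]
side heel s -0.1681 w -0.002 xy [ 0.4823 -0.0194] rod z at heel 0.0733 at tcp 0.0736 slope 0.001 yawerr -0.003
[0.5904 0.1091 0.1043] [ 2.844  1.305 -0.045] F [-0.5 -1.4 -2.3] yaw 49.3 zaxis [-0.021 -0.023 -1.   ]
side heel s -0.1676 w -0.0022 xy [ 0.4827 -0.0194] rod z at heel 0.0728 at tcp 0.0748 slope 0.012 yawerr 0.006
```

View pics/side12.png

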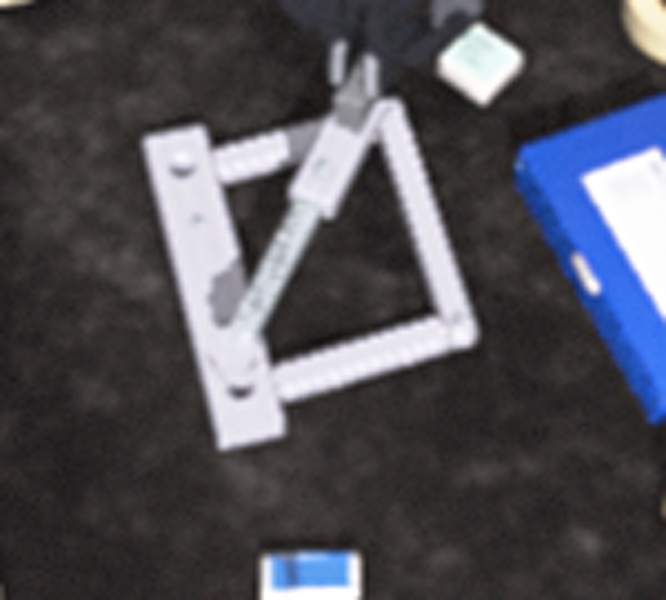

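```bash
python3 - <<'E'
from h import *
f=dict(np.load("side12.npz"))
def c(P):return (proj(f,np.array([P]))[0]+.5-[250,200])*[4.44,4.44]
print("holeR pred",c([.4854,-.014,.02]),"holeL pred",c([.4909,.1359,.02]))
for z in(.066,.073):print("disc pred",z,c([.4826,-.0194,z]))
Q=cloud(f,(290,265,320,300));g=f["frame"][265:300,290:320].mean(2)
m=(Q[...,2]>.058)&(Q[...,2]<.085);v,u=np.nonzero(m);q=Q[m]
d=np.array([np.cos(.8604),np.sin(.8604)]);s=(q[:,:2]-[.5904,.1091])@d;w=(q[:,:2]-[.5904,.1091])@[-d[1],d[0]]
for a in np.arange(-.188,-.12,.004):
    j=(s>=a)&(s<a+.004);
    if j.any():print(round(a,3),j.sum(),np.round([w[j].min(),w[j].max(),np.median(q[j,2])],4))
E
```

```text
holeR pred [241.96330787 385.75787892] holeL pred [184.22127469 166.08573356]
disc pred 0.066 [236.68119645 356.85892167]
disc pred 0.073 [236.20980986 350.74241046]
-0.184 2 [0.0014 0.002  0.0669]
-0.18 24 [-0.0096  0.0057  0.0712]
-0.176 16 [-0.0132  0.0071  0.0737]
-0.172 20 [-0.0135  0.0115  0.0733]
-0.168 15 [-0.0134  0.0108  0.0738]
-0.164 16 [-0.0106  0.0101  0.0735]
-0.16 11 [-0.0096  0.0066  0.0736]
-0.156 9 [-0.0077  0.0057  0.0742]
-0.152 11 [-0.0076  0.0057  0.0738]
-0.148 11 [-0.008   0.0042  0.0748]
-0.144 8 [-0.0083  0.005   0.0736]
-0.14 10 [-0.0075  0.0034  0.0741]
-0.136 10 [-0.008   0.0062  0.0735]
-0.132 7 [-0.0081  0.0048  0.0731]
-0.128 3 [-0.0075 -0.0034  0.0716]
-0.124 1 [-0.008  -0.008   0.0695]
```

Side view: the rule is level, and the heel sits about 6 mm short of the right hole along the rule. I'll correct that and lower partway.

Emit:
arm_command(rows=[{"fingers": -1.0, "x": 0.003, "y": -0.0007, "z": 0.004, "ax": 0, "ay": 0, "az": 0}, {"fingers": -1.0, "x": 0.0029, "y": -0.0007, "z": 0.004, "ax": 0, "ay": 0, "az": 0}, {"fingers": -1.0, "x": 0, "y": 0, "z": 0.005, "ax": 0, "ay": 0, "az": 0}, {"fingers": -1.0, "x": 0, "y": 0, "z": 0.004, "ax": 0, "ay": 0, "az": 0}, {"fingers": -1.0, "x": 0, "y": 0, "z": 0.004, "ax": 0, "ay": 0, "az": 0}, {"fingers": -1.0, "x": 0, "y": 0, "z": 0.003, "ax": 0, "ay": 0, "az": 0}, {"fingers": -1.0, "x": 0, "y": 0, "z": 0.003, "ax": 0, "ay": 0, "az": 0}, {"fingers": -1.0, "x": 0, "y": 0, "z": 0.002, "ax": 0, "ay": 0, "az": 0}, {"fingers": -1.0, "x": 0, "y": 0, "z": 0, "ax": 0, "ay": 0, "az": 0}, {"fingers": -1.0, "x": 0, "y": 0, "z": 0, "ax": 0, "ay": 0, "az": 0}])

```text
clock: 17.6
tcp_pos: [0.5927, 0.1147, 0.0754]
orientation: [2.842, 1.31, -0.044]
contact_force: [0.1, 0.9, -1.2]
grip_width: 0.0111
gripper_force: 108.3
```

```bash
sed -i 's/t\[2\]-.045/max(.028,t[2]-.045)/' heel.py; python3 heel.py 13 s; python3 heel.py 13 s
```

```text
[0.5927 0.1147 0.0754] [ 2.842  1.31  -0.044] F [ 0.1  0.9 -1.2] yaw 49.52 zaxis [-0.02  -0.023 -1.   ]
side heel s -0.1663 w -0.0019 xy [ 0.4862 -0.013 ] rod z at heel 0.0444 at tcp 0.0449 slope 0.003 yawerr -0.013
[0.5929 0.1147 0.0756] [ 2.842  1.31  -0.043] F [ 0.6  0.4 -2.3] yaw 49.51 zaxis [-0.02  -0.022 -1.   ]
side heel s -0.1671 w -0.002 xy [ 0.4859 -0.0136] rod z at heel 0.0447 at tcp 0.0448 slope 0.001 yawerr 0.002
```

Emit:
arm_command(rows=[{"fingers": -1.0, "x": 0, "y": 0, "z": 0.003, "ax": 0, "ay": 0, "az": 0}, {"fingers": -1.0, "x": 0, "y": 0, "z": 0.003, "ax": 0, "ay": 0, "az": 0}, {"fingers": -1.0, "x": 0, "y": 0, "z": 0.002, "ax": 0, "ay": 0, "az": 0}, {"fingers": -1.0, "x": 0, "y": 0, "z": 0.0015, "ax": 0, "ay": 0, "az": 0}, {"fingers": -1.0, "x": 0, "y": 0, "z": 0, "ax": 0, "ay": 0, "az": 0}, {"fingers": -1.0, "x": 0, "y": 0, "z": 0, "ax": 0, "ay": 0, "az": 0}])

```text
clock: 18.2
tcp_pos: [0.5924, 0.1145, 0.0658]
orientation: [2.842, 1.311, -0.044]
contact_force: [0.1, 0.6, -2.0]
grip_width: 0.0112
gripper_force: 108.3
```

```bash
python3 heel.py 14 s; python3 heel.py 14 s
```

```text
[0.5924 0.1145 0.0658] [ 2.842  1.311 -0.044] F [ 0.1  0.6 -2. ] yaw 49.52 zaxis [-0.021 -0.023 -1.   ]
side heel s -0.1669 w -0.0017 xy [ 0.4854 -0.0136] rod z at heel 0.0355 at tcp 0.0348 slope -0.004 yawerr 0.004
[0.5925 0.1145 0.0659] [ 2.842  1.311 -0.044] F [ 0.2  0.1 -1.9] yaw 49.52 zaxis [-0.02  -0.023 -1.   ]
side heel s -0.1674 w -0.0016 xy [ 0.485  -0.0139] rod z at heel 0.0355 at tcp 0.035 slope -0.003 yawerr -0.007
```

Emit:
arm_command(rows=[{"fingers": -1, "x": 0.001, "y": 0, "z": 0, "ax": 0, "ay": 0.4, "az": 0}, {"fingers": -1, "x": 0.001, "y": 0, "z": 0, "ax": 0, "ay": 0.4, "az": 0}, {"fingers": -1, "x": 0.001, "y": 0, "z": 0, "ax": 0, "ay": 0, "az": 0}, {"fingers": -1, "x": 0.001, "y": 0, "z": 0, "ax": 0, "ay": 0, "az": 0}, {"fingers": -1, "x": 0.001, "y": 0, "z": 0, "ax": 0, "ay": 0, "az": 0}, {"fingers": -1, "x": 0.001, "y": 0, "z": 0, "ax": 0, "ay": 0, "az": 0}, {"fingers": -1, "x": 0.001, "y": 0, "z": 0, "ax": 0, "ay": 0, "az": 0}, {"fingers": -1, "x": 0, "y": 0, "z": 0, "ax": 0, "ay": 0, "az": 0}])

```text
clock: 18.97
tcp_pos: [0.5972, 0.1201, 0.0658]
orientation: [2.847, 1.314, -0.023]
contact_force: [-0.3, -1.8, -2.2]
grip_width: 0.011
gripper_force: 108.6
```

```bash
python3 heel.py 14 s; python3 heel.py 14 s
```

```text
[0.5972 0.1201 0.0658] [ 2.847  1.314 -0.023] F [-0.3 -1.8 -2.2] yaw 49.54 zaxis [-0.011 -0.012 -1.   ]
side heel s -0.1729 w -0.0027 xy [ 0.4871 -0.0132] rod z at heel 0.0357 at tcp 0.0356 slope -0.0 yawerr 0.0
[0.5972 0.1201 0.0658] [ 2.847  1.314 -0.023] F [-0.2 -1.7 -0.8] yaw 49.53 zaxis [-0.011 -0.012 -1.   ]
side heel s -0.1728 w -0.0028 xy [ 0.4872 -0.0132] rod z at heel 0.0364 at tcp 0.0349 slope -0.009 yawerr 0.008
```

Emit:
arm_command(rows=[{"fingers": -1, "x": 0.001, "y": 0, "z": 0, "ax": 0, "ay": 0.4, "az": 0}, {"fingers": -1, "x": 0.001, "y": 0, "z": 0, "ax": 0, "ay": 0, "az": 0}, {"fingers": -1, "x": 0.001, "y": 0, "z": 0, "ax": 0, "ay": 0, "az": 0}, {"fingers": -1, "x": 0, "y": 0, "z": 0, "ax": 0, "ay": 0, "az": 0}])

```text
clock: 19.4
tcp_pos: [0.5991, 0.1222, 0.0658]
orientation: [2.85, 1.315, -0.014]
contact_force: [-0.0, -0.7, -2.6]
grip_width: 0.0108
gripper_force: 108.7
```

Emit:
arm_command(rows=[{"fingers": -1, "x": 0.0005, "y": 0, "z": 0, "ax": 0, "ay": 0, "az": 0}, {"fingers": -1, "x": 0.0005, "y": 0, "z": 0, "ax": 0, "ay": 0, "az": 0}, {"fingers": -1, "x": 0, "y": 0, "z": 0, "ax": 0, "ay": 0, "az": 0}, {"fingers": -1, "x": 0, "y": 0, "z": 0, "ax": 0, "ay": 0, "az": 0}])

```text
clock: 19.73
tcp_pos: [0.5997, 0.1229, 0.0658]
orientation: [2.85, 1.314, -0.014]
contact_force: [0.0, -0.7, -1.9]
grip_width: 0.011
gripper_force: 108.7
```

```bash
python3 heel.py 14 s; python3 heel.py 14 s
```

```text
[0.5997 0.1229 0.0658] [ 2.85   1.314 -0.014] F [ 0.  -0.7 -1.9] yaw 49.52 zaxis [-0.007 -0.007 -1.   ]
side heel s -0.1776 w -0.0031 xy [ 0.4868 -0.0141] rod z at heel 0.0355 at tcp 0.0361 slope 0.003 yawerr 0.006
[0.5997 0.123  0.0658] [ 2.85   1.314 -0.014] F [-0.8 -0.7 -2.8] yaw 49.52 zaxis [-0.007 -0.006 -1.   ]
side heel s -0.1759 w -0.0031 xy [ 0.4879 -0.0129] rod z at heel 0.0357 at tcp 0.0359 slope 0.001 yawerr 0.007
```

Emit:
arm_command(rows=[{"fingers": -1, "x": 0.0007, "y": 0, "z": 0, "ax": 0, "ay": 0, "az": 0}, {"fingers": -1, "x": 0.0007, "y": 0, "z": 0, "ax": 0, "ay": 0, "az": 0}, {"fingers": -1, "x": 0, "y": 0, "z": 0, "ax": 0, "ay": 0, "az": 0}, {"fingers": -1, "x": 0, "y": 0, "z": 0, "ax": 0, "ay": 0, "az": 0}])

```text
clock: 20.17
tcp_pos: [0.6006, 0.1239, 0.0657]
orientation: [2.85, 1.314, -0.014]
contact_force: [-0.3, -1.2, -1.2]
grip_width: 0.0111
gripper_force: 108.7
```

Emit:
arm_command(rows=[{"fingers": -1, "x": 0.0005, "y": 0, "z": 0, "ax": 0, "ay": 0, "az": 0}, {"fingers": -1, "x": 0.0005, "y": 0, "z": 0, "ax": 0, "ay": 0, "az": 0}, {"fingers": -1, "x": 0, "y": 0, "z": 0, "ax": 0, "ay": 0, "az": 0}, {"fingers": -1, "x": 0, "y": 0, "z": 0, "ax": 0, "ay": 0, "az": 0}])

```text
clock: 20.5
tcp_pos: [0.6011, 0.1243, 0.0656]
orientation: [2.85, 1.314, -0.015]
contact_force: [-0.6, -2.9, -2.5]
grip_width: 0.0108
gripper_force: 108.7
```

Emit:
arm_command(rows=[{"fingers": -1, "x": 0.0005, "y": 0, "z": 0, "ax": 0, "ay": 0, "az": 0}, {"fingers": -1, "x": 0.0005, "y": 0, "z": 0, "ax": 0, "ay": 0, "az": 0}, {"fingers": -1, "x": 0, "y": 0, "z": 0, "ax": 0, "ay": 0, "az": 0}, {"fingers": -1, "x": 0, "y": 0, "z": 0, "ax": 0, "ay": 0, "az": 0}])

```text
clock: 20.83
tcp_pos: [0.6017, 0.125, 0.0656]
orientation: [2.85, 1.314, -0.015]
contact_force: [-0.7, -4.0, -3.2]
grip_width: 0.0106
gripper_force: 108.6
```

```bash
python3 heel.py 14 s; python3 heel.py 14 s
```

```text
[0.6017 0.125  0.0656] [ 2.85   1.314 -0.015] F [-0.7 -4.  -3.2] yaw 49.51 zaxis [-0.007 -0.007 -1.   ]
side heel s -0.1804 w -0.0031 xy [ 0.4869 -0.0141] rod z at heel 0.038 at tcp 0.0345 slope -0.019 yawerr 0.006
[0.6017 0.1251 0.0656] [ 2.85   1.314 -0.015] F [-1.5 -2.9 -3.7] yaw 49.51 zaxis [-0.007 -0.007 -1.   ]
side heel s -0.179 w -0.0034 xy [ 0.488  -0.0132] rod z at heel 0.0371 at tcp 0.0362 slope -0.005 yawerr 0.004
```

Left wall touched (y force −4 N). I'll relieve it, re-level, and slide along the left bar to the far bar.

Emit:
arm_command(rows=[{"fingers": -1, "x": -0.001, "y": 0.0003, "z": 0, "ax": 0, "ay": 0, "az": 0}, {"fingers": -1, "x": -0.0006, "y": 0.0003, "z": 0, "ax": 0, "ay": 0.8, "az": 0}, {"fingers": -1, "x": 0.0003, "y": 0.0004, "z": 0, "ax": 0, "ay": 0, "az": 0}, {"fingers": -1, "x": 0.0004, "y": 0.0004, "z": 0, "ax": 0, "ay": 0, "az": 0}, {"fingers": -1, "x": 0, "y": 0, "z": 0, "ax": 0, "ay": 0, "az": 0}, {"fingers": -1, "x": 0, "y": 0, "z": 0, "ax": 0, "ay": 0, "az": 0}])

```text
clock: 21.43
tcp_pos: [0.6025, 0.1241, 0.0659]
orientation: [-2.85, -1.315, -0.007]
contact_force: [-0.8, -2.5, -1.4]
grip_width: 0.0109
gripper_force: 108.9
```

Emit:
arm_command(rows=[{"fingers": -1, "x": 0.0004, "y": 0.0004, "z": 0, "ax": 0, "ay": 0, "az": 0}, {"fingers": -1, "x": 0.0003, "y": 0.0003, "z": 0, "ax": 0, "ay": 0, "az": 0}, {"fingers": -1, "x": 0, "y": 0, "z": 0, "ax": 0, "ay": 0, "az": 0}, {"fingers": -1, "x": 0, "y": 0, "z": 0, "ax": 0, "ay": 0, "az": 0}])

```text
clock: 21.77
tcp_pos: [0.6034, 0.124, 0.0657]
orientation: [-2.85, -1.315, -0.006]
contact_force: [-0.3, -1.3, -2.5]
grip_width: 0.0113
gripper_force: 108.7
```

```bash
python3 heel.py 14 s; python3 heel.py 14 s
```

```text
[0.6034 0.124  0.0657] [-2.85  -1.315 -0.006] F [-0.3 -1.3 -2.5] yaw 49.52 zaxis [ 0.002  0.004 -1.   ]
side heel s -0.1794 w -0.0012 xy [ 0.4878 -0.0132] rod z at heel 0.0348 at tcp 0.0354 slope 0.003 yawerr -0.005
[0.6034 0.1241 0.0657] [-2.85  -1.315 -0.006] F [-1.5 -1.  -2.9] yaw 49.52 zaxis [ 0.002  0.004 -1.   ]
side heel s -0.179 w -0.0014 xy [ 0.4882 -0.013 ] rod z at heel 0.0349 at tcp 0.036 slope 0.006 yawerr 0.002
```

Emit:
arm_command(rows=[{"fingers": -1, "x": 0.0004, "y": 0.0003, "z": 0, "ax": 0, "ay": 0, "az": 0}, {"fingers": -1, "x": 0.0004, "y": 0.0003, "z": 0, "ax": 0, "ay": 0, "az": 0}, {"fingers": -1, "x": 0, "y": 0, "z": 0, "ax": 0, "ay": 0, "az": 0}, {"fingers": -1, "x": 0, "y": 0, "z": 0, "ax": 0, "ay": 0, "az": 0}])

```text
clock: 22.2
tcp_pos: [0.6043, 0.1241, 0.0657]
orientation: [-2.85, -1.315, -0.006]
contact_force: [-2.0, -1.4, -2.1]
grip_width: 0.011
gripper_force: 108.6
```

Emit:
arm_command(rows=[{"fingers": -1, "x": 0.0004, "y": 0.0003, "z": 0, "ax": 0, "ay": 0, "az": 0}, {"fingers": -1, "x": 0.0004, "y": 0.0003, "z": 0, "ax": 0, "ay": 0, "az": 0}, {"fingers": -1, "x": 0, "y": 0, "z": 0, "ax": 0, "ay": 0, "az": 0}, {"fingers": -1, "x": 0, "y": 0, "z": 0, "ax": 0, "ay": 0, "az": 0}])

```text
clock: 22.53
tcp_pos: [0.6052, 0.1242, 0.0657]
orientation: [-2.85, -1.315, -0.005]
contact_force: [-1.5, -2.7, -2.4]
grip_width: 0.0114
gripper_force: 108.6
```

Emit:
arm_command(rows=[{"fingers": -1, "x": 0.0004, "y": 0.0003, "z": 0, "ax": 0, "ay": 0, "az": 0}, {"fingers": -1, "x": 0.0004, "y": 0.0003, "z": 0, "ax": 0, "ay": 0, "az": 0}, {"fingers": -1, "x": 0, "y": 0, "z": 0, "ax": 0, "ay": 0, "az": 0}, {"fingers": -1, "x": 0, "y": 0, "z": 0, "ax": 0, "ay": 0, "az": 0}])

```text
clock: 22.87
tcp_pos: [0.6058, 0.1244, 0.0656]
orientation: [-2.85, -1.315, -0.004]
contact_force: [-3.5, -2.7, -0.8]
grip_width: 0.0108
gripper_force: 108.6
```

```bash
python3 heel.py 14 s; python3 heel.py 14 s
```

```text
[0.6058 0.1244 0.0656] [-2.85  -1.315 -0.004] F [-3.5 -2.7 -0.8] yaw 49.52 zaxis [ 0.001  0.004 -1.   ]
side heel s -0.1805 w -0.001 xy [ 0.4894 -0.0136] rod z at heel 0.0367 at tcp 0.035 slope -0.009 yawerr -0.004
[0.6059 0.1244 0.0657] [-2.85  -1.315 -0.005] F [-2.9 -2.3 -1.3] yaw 49.52 zaxis [ 0.002  0.004 -1.   ]
side heel s -0.1804 w -0.001 xy [ 0.4895 -0.0135] rod z at heel 0.0365 at tcp 0.0364 slope -0.001 yawerr -0.001
```

Both forces are up (far about −3 N, left about −2.5 N), so the nose is seated. One small nudge, then release and rise.

Emit:
arm_command(rows=[{"fingers": -1, "x": 0.0004, "y": 0.0001, "z": 0, "ax": 0, "ay": 0, "az": 0}, {"fingers": -1, "x": 0, "y": 0, "z": 0, "ax": 0, "ay": 0.3, "az": 0}, {"fingers": -1, "x": 0, "y": 0, "z": 0, "ax": 0, "ay": 0, "az": 0}, {"fingers": -1, "x": 0, "y": 0, "z": 0, "ax": 0, "ay": 0, "az": 0}])

```text
clock: 23.3
tcp_pos: [0.6064, 0.1248, 0.0657]
orientation: [-2.848, -1.314, -0.013]
contact_force: [-3.7, -2.4, -1.3]
grip_width: 0.0112
gripper_force: 108.1
```

Emit:
arm_command(rows=[{"fingers": -0.2, "x": 0, "y": 0, "z": 0, "ax": 0, "ay": 0, "az": 0}, {"fingers": -0.2, "x": 0, "y": 0, "z": 0, "ax": 0, "ay": 0, "az": 0}, {"fingers": -0.2, "x": 0, "y": 0, "z": 0, "ax": 0, "ay": 0, "az": 0}, {"fingers": -0.2, "x": 0, "y": 0, "z": -0.004, "ax": 0, "ay": 0, "az": 0}, {"fingers": -0.2, "x": 0, "y": 0, "z": -0.015, "ax": 0, "ay": 0, "az": 0}, {"fingers": -0.2, "x": 0, "y": 0, "z": -0.025, "ax": 0, "ay": 0, "az": 0}, {"fingers": -0.2, "x": 0, "y": 0, "z": -0.035, "ax": 0, "ay": 0, "az": 0}, {"fingers": -0.2, "x": 0, "y": 0, "z": -0.035, "ax": 0, "ay": 0, "az": 0}, {"fingers": -0.2, "x": 0, "y": 0, "z": 0, "ax": 0, "ay": 0, "az": 0}])

```text
clock: 24.05
tcp_pos: [0.6106, 0.1261, 0.1881]
orientation: [-2.85, -1.315, -0.035]
contact_force: [1.3, 0.9, 0.5]
grip_width: 0.0341
gripper_force: 0.0
```

Emit:
arm_command(rows=[{"fingers": -0.2, "x": 0.03, "y": -0.02, "z": -0.02, "ax": 0, "ay": 0, "az": 0}, {"fingers": -0.2, "x": 0.03, "y": -0.02, "z": -0.02, "ax": 0, "ay": 0, "az": 0}, {"fingers": -0.2, "x": 0.03, "y": -0.02, "z": -0.02, "ax": 0, "ay": 0, "az": 0}, {"fingers": -0.2, "x": 0.03, "y": -0.02, "z": 0, "ax": 0, "ay": 0, "az": 0}, {"fingers": -0.2, "x": 0.03, "y": -0.02, "z": 0, "ax": 0, "ay": 0, "az": 0}, {"fingers": -0.2, "x": 0, "y": 0, "z": 0, "ax": 0, "ay": 0, "az": 0}])

```text
clock: 24.55
tcp_pos: [0.6249, 0.3131, 0.2427]
orientation: [-2.835, -1.325, -0.02]
contact_force: [-2.1, 0.6, -0.9]
grip_width: 0.0342
gripper_force: 0.0
```

```bash
python3 - <<'E'
from h import *
from bench import r
for n in("top","side"):
    f=r.grab_frame(n);np.savez(f"{n}20.npz",**f)
    Q=cloud(f,(230,190,400,340) if n=="top" else (270,200,420,330)).reshape(-1,3)
    k=Q[(Q[:,2]>.06)&(Q[:,2]<.075)&(Q[:,0]<.64)&(Q[:,0]>.55)];print(n,"handle",len(k),np.round(k.mean(0),4) if len(k) else "",cv2.minAreaRect((k[:,:2]*1000).astype(np.float32)) if len(k)>5 else "")
    k=Q[(Q[:,2]>.0285)&(Q[:,2]<.055)&(Q[:,0]<.55)];d=np.array([.6494,.7604]);s=k[:,:2]@d;j=s<s.min()+.026
    print(" heel",np.round(cv2.minEnclosingCircle((k[j,:2]*1000).astype(np.float32))[0],1),len(k),np.round(np.median(k[j,2]),4),"rod z",np.round(np.median(k[~j,2]),4))
f=np.load("side20.npz")["frame"][200:335,250:400];cv2.imwrite("pics/side20.png",cv2.resize(f,(666,600),interpolation=cv2.INTER_CUBIC)[:,:,::-1])
E
```

```text
top handle 155 [0.6019 0.1231 0.0664] ((602.4810180664062, 123.25833129882812), (33.07563018798828, 18.265079498291016), 49.829097747802734)
 heel [486.4 -12.1] 440 0.0344 rod z 0.0343
side handle 86 [0.6031 0.1203 0.0661] ((603.0657348632812, 122.07894134521484), (34.182212829589844, 19.061676025390625), 49.6400260925293)
 heel [488.1 -14. ] 263 0.034 rod z 0.0341
```

View pics/side20.png

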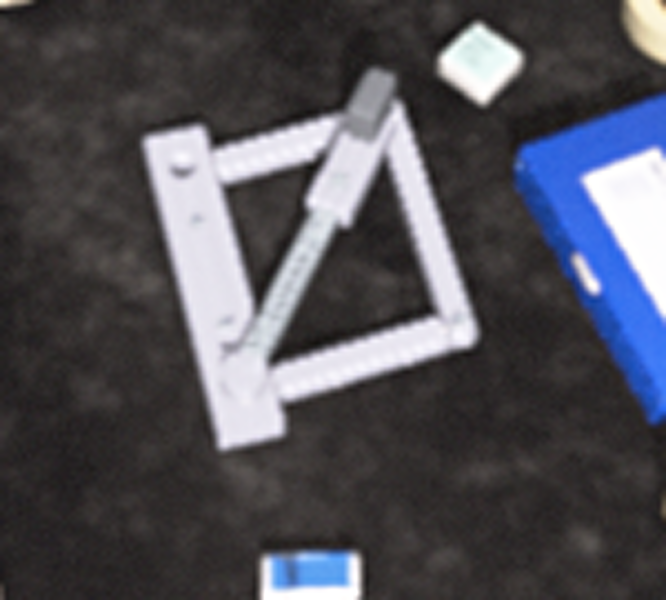

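The rule stands level with the heel home. I'll check the nose's gap to the corner with a local fit of the left and far bars.

```bash
python3 - <<'E'
from h import *
for n,roi,p0,nose in(("top",(260,216,306,268),[.4873,.0603,-.0358,.0765],(.6025,.1233)),("side",(308,212,362,262),[.4881,.0609,-.0365,.0839],(.6031,.122))):
    f=dict(np.load(f"{n}0.npz"));x0,y0,x1,y1=roi
    g=f["frame"].astype(float).mean(2)[y0:y1,x0:x1]
    for hi in(200,215):
      G=np.clip((g-45)/(hi-45),0,1)
      for l in(p0[3]-.008,p0[3],p0[3]+.008):
        P=lambda q:[p0[0]+q[0]*.001,p0[1]+q[1]*.001,p0[2],l]
        c=lambda q:((render(f,boxes(P(q)))[y0:y1,x0:x1]-G)**2).sum()
        s=minimize(c,[0,0],method="Nelder-Mead",options=dict(initial_simplex=[[0,0],[2,0],[0,2]]))
        x,y,a,_=P(s.x);u=.13*np.cos(l)-.016;v=.075+u*np.tan(l)-.016/np.cos(l)
        seat=np.array([x+u*np.cos(a)-v*np.sin(a),y+u*np.sin(a)+v*np.cos(a)]);e=seat-nose
        print(n,hi,round(l,3),np.round(s.x,2),round(s.fun,1),"seat",np.round(seat,4),"gaps far,left mm",np.round([(e@[np.cos(a),np.sin(a)])*1e3,(e@[-np.sin(a+l),np.cos(a+l)])*1e3],2))
E
```

```text
top 200 0.069 [0.56 1.  ] 11.5 seat [0.6039 0.1239] gaps far,left mm [1.35 0.6 ]
top 200 0.076 [0.44 0.34] 10.8 seat [0.6037 0.1242] gaps far,left mm [1.18 0.85]
top 200 0.084 [ 0.51 -0.42] 10.8 seat [0.6037 0.1243] gaps far,left mm [1.19 0.97]
top 215 0.069 [0.39 0.92] 13.3 seat [0.6037 0.1239] gaps far,left mm [1.18 0.53]
top 215 0.076 [0.42 0.16] 12.6 seat [0.6037 0.124 ] gaps far,left mm [1.17 0.66]
top 215 0.084 [ 0.48 -0.41] 12.8 seat [0.6037 0.1243] gaps far,left mm [1.16 0.98]
side 200 0.076 [0.79 0.6 ] 116.9 seat [0.6049 0.1249] gaps far,left mm [1.7  2.82]
side 200 0.084 [0.69 0.02] 116.7 seat [0.6048 0.1252] gaps far,left mm [1.54 3.14]
side 200 0.092 [ 0.7 -0.6] 116.9 seat [0.6047 0.1255] gaps far,left mm [1.48 3.41]
side 215 0.076 [0.67 0.61] 113.7 seat [0.6048 0.1249] gaps far,left mm [1.58 2.84]
side 215 0.084 [0.74 0.09] 113.4 seat [0.6048 0.1253] gaps far,left mm [1.59 3.21]
side 215 0.092 [ 0.7 -0.6] 113.7 seat [0.6047 0.1255] gaps far,left mm [1.48 3.41]
```

The top view puts the nose about 1 mm off each wall, within tolerance but near the limit. There's plenty of time, so I'll regrip and nudge it home once more.

```bash
python3 - <<'E'
from plan import *;from bench import r
o=r.get_obs();print(o["tcp_pos"],o["orientation"])
plan(o["tcp_pos"],o["orientation"],[.603,.1232,.16],49.6,0,n=6,fingers=0)
E
```

```text
[0.62631966 0.30538824 0.24157946] [-2.84444192 -1.31880947 -0.01541779]
[{"fingers": 0.0, "x": -0.0258, "y": 0.0167, "z": 0.0133, "ax": -0.01, "ay": -0.11, "az": 0.02}, {"fingers": 0.0, "x": -0.0258, "y": 0.0167, "z": 0.0133, "ax": -0.01, "ay": -0.11, "az": 0.02}, {"fingers": 0.0, "x": -0.0258, "y": 0.0167, "z": 0.0134, "ax": -0.01, "ay": -0.11, "az": 0.02}, {"fingers": 0.0, "x": -0.0258, "y": 0.0167, "z": 0.0134, "ax": -0.01, "ay": -0.11, "az": 0.02}, {"fingers": 0.0, "x": -0.0257, "y": 0.0167, "z": 0.0135, "ax": -0.01, "ay": -0.11, "az": 0.02}, {"fingers": 0.0, "x": -0.0257, "y": 0.0166, "z": 0.0135, "ax": -0.01, "ay": -0.11, "az": 0.02}] [0.603  0.1232 0.16  ] [-2.851 -1.318  0.   ]
```

Emit:
arm_command(rows=[{"fingers": 0.0, "x": -0.0258, "y": 0.0167, "z": 0.0133, "ax": 0, "ay": -0.11, "az": 0}, {"fingers": 0.0, "x": -0.0258, "y": 0.0167, "z": 0.0133, "ax": 0, "ay": -0.11, "az": 0}, {"fingers": 0.0, "x": -0.0258, "y": 0.0167, "z": 0.0134, "ax": 0, "ay": -0.11, "az": 0}, {"fingers": 0.0, "x": -0.0258, "y": 0.0167, "z": 0.0134, "ax": 0, "ay": -0.11, "az": 0}, {"fingers": 0.0, "x": -0.0257, "y": 0.0167, "z": 0.0135, "ax": 0, "ay": -0.11, "az": 0}, {"fingers": 0.0, "x": -0.0257, "y": 0.0166, "z": 0.0135, "ax": 0, "ay": -0.11, "az": 0}, {"fingers": 0.0, "x": 0, "y": 0, "z": 0, "ax": 0, "ay": 0, "az": 0}, {"fingers": 0.0, "x": 0, "y": 0, "z": 0, "ax": 0, "ay": 0, "az": 0}])

```text
clock: 25.32
tcp_pos: [0.6027, 0.1153, 0.1593]
orientation: [2.856, 1.306, -0.006]
contact_force: [0.8, 0.2, 0.9]
grip_width: 0.0427
gripper_force: 0.0
```

Emit:
arm_command(rows=[{"fingers": 0, "x": 0.006, "y": -0.0051, "z": 0.02, "ax": 0, "ay": 0, "az": -0.4}, {"fingers": 0, "x": 0, "y": 0, "z": 0.02, "ax": 0, "ay": 0, "az": 0}, {"fingers": 0, "x": 0, "y": 0, "z": 0, "ax": 0, "ay": 0, "az": 0}, {"fingers": 0, "x": 0, "y": 0, "z": 0, "ax": 0, "ay": 0, "az": 0}])

```text
clock: 25.65
tcp_pos: [0.6025, 0.1283, 0.12]
orientation: [-2.847, -1.326, 0.005]
contact_force: [1.1, -0.5, 0.5]
grip_width: 0.0427
gripper_force: 0.0
```

Emit:
arm_command(rows=[{"fingers": 0, "x": 0, "y": 0, "z": 0, "ax": 0, "ay": 0, "az": 0}, {"fingers": 0, "x": 0, "y": 0, "z": 0, "ax": 0, "ay": 0, "az": 0}, {"fingers": 0, "x": 0, "y": 0, "z": 0, "ax": 0, "ay": 0, "az": 0}, {"fingers": 0, "x": 0, "y": 0, "z": 0, "ax": 0, "ay": 0, "az": 0}])

```text
clock: 25.98
tcp_pos: [0.6035, 0.1281, 0.121]
orientation: [2.848, 1.325, -0.001]
contact_force: [-0.0, -0.2, -0.7]
grip_width: 0.0431
gripper_force: 0.0
```

Emit:
arm_command(rows=[{"fingers": 0, "x": -0.0042, "y": 0.0026, "z": 0.01, "ax": 0, "ay": 0, "az": 0.2}, {"fingers": 0, "x": 0, "y": 0, "z": 0.015, "ax": 0, "ay": 0, "az": 0}, {"fingers": 0, "x": 0, "y": 0, "z": 0.015, "ax": 0, "ay": 0, "az": 0}, {"fingers": 0, "x": 0, "y": 0, "z": 0.01, "ax": 0, "ay": 0, "az": 0}, {"fingers": 0, "x": 0, "y": 0, "z": 0.005, "ax": 0, "ay": 0, "az": 0}, {"fingers": 0, "x": 0, "y": 0, "z": 0, "ax": 0, "ay": 0, "az": 0}, {"fingers": 0, "x": 0, "y": 0, "z": 0, "ax": 0, "ay": 0, "az": 0}, {"fingers": 0, "x": 0, "y": 0, "z": 0, "ax": 0, "ay": 0, "az": 0}])

```text
clock: 26.65
tcp_pos: [0.6026, 0.1234, 0.0657]
orientation: [2.85, 1.321, -0.001]
contact_force: [0.2, -0.5, 0.2]
grip_width: 0.0424
gripper_force: 0.0
```

Emit:
arm_command(rows=[{"fingers": -1, "x": 0, "y": 0, "z": 0, "ax": 0, "ay": 0, "az": 0}, {"fingers": -1, "x": 0, "y": 0, "z": 0, "ax": 0, "ay": 0, "az": 0}, {"fingers": -1, "x": 0, "y": 0, "z": 0, "ax": 0, "ay": 0, "az": 0}, {"fingers": -1, "x": 0, "y": 0, "z": 0, "ax": 0, "ay": 0, "az": 0}, {"fingers": -1, "x": 0, "y": 0, "z": 0, "ax": 0, "ay": 0, "az": 0}], grip_force=100)

```text
clock: 27.07
tcp_pos: [0.603, 0.1236, 0.0668]
orientation: [2.85, 1.32, 0.001]
contact_force: [-2.1, -0.1, 8.3]
grip_width: 0.0001
gripper_force: 13.9
```

Emit:
arm_command(rows=[{"fingers": -1, "x": 0.0004, "y": 0, "z": -0.001, "ax": 0, "ay": 0.4, "az": 0}, {"fingers": -1, "x": 0.0004, "y": 0, "z": 0, "ax": 0, "ay": 0, "az": 0}, {"fingers": -1, "x": 0, "y": 0, "z": 0, "ax": 0, "ay": 0, "az": 0}, {"fingers": -1, "x": 0, "y": 0, "z": 0, "ax": 0, "ay": 0, "az": 0}])

```text
clock: 27.4
tcp_pos: [0.603, 0.1238, 0.0671]
orientation: [-2.848, -1.319, -0.008]
contact_force: [-2.9, -0.5, 8.8]
grip_width: 0.0004
gripper_force: 3.7
```

Emit:
arm_command(rows=[{"fingers": -1, "x": 0.0004, "y": 0, "z": 0, "ax": 0, "ay": 0, "az": 0}, {"fingers": -1, "x": 0.0004, "y": 0, "z": 0, "ax": 0, "ay": 0, "az": 0}, {"fingers": -1, "x": 0, "y": 0, "z": 0, "ax": 0, "ay": 0, "az": 0}, {"fingers": -1, "x": 0, "y": 0, "z": 0, "ax": 0, "ay": 0, "az": 0}])

```text
clock: 27.73
tcp_pos: [0.6034, 0.1243, 0.0671]
orientation: [-2.849, -1.32, -0.008]
contact_force: [-2.1, -1.3, 8.0]
grip_width: 0.0
gripper_force: 4.0
```

```bash
python3 heel.py 14 s; python3 heel.py 14 s
```

```text
[0.6034 0.1243 0.0671] [-2.849 -1.32  -0.008] F [-2.1 -1.3  8. ] yaw 49.71 zaxis [ 0.004  0.004 -1.   ]
side heel s -0.1799 w -0.0046 xy [ 0.4906 -0.0159] rod z at heel 0.0381 at tcp 0.0349 slope -0.018 yawerr -0.004
[0.6034 0.1242 0.0671] [-2.849 -1.319 -0.008] F [-1.1 -1.2  8. ] yaw 49.7 zaxis [ 0.004  0.004 -1.   ]
side heel s -0.1798 w -0.0045 xy [ 0.4905 -0.0158] rod z at heel 0.0382 at tcp 0.0344 slope -0.021 yawerr 0.003
```

The opening reads 0, so the grip isn't right. I'll open, rise, and check the rule by depth.

Emit:
arm_command(rows=[{"fingers": 0, "x": 0, "y": 0, "z": 0, "ax": 0, "ay": 0, "az": 0}, {"fingers": 0, "x": 0, "y": 0, "z": 0, "ax": 0, "ay": 0, "az": 0}, {"fingers": 0, "x": 0, "y": 0, "z": 0, "ax": 0, "ay": 0, "az": 0}, {"fingers": 0, "x": 0, "y": 0, "z": 0, "ax": 0, "ay": 0, "az": 0}])

```text
clock: 28.17
tcp_pos: [0.603, 0.1243, 0.0659]
orientation: [-2.848, -1.319, -0.007]
contact_force: [-0.8, -1.3, 0.6]
grip_width: 0.0429
gripper_force: 0.0
```

Emit:
arm_command(rows=[{"fingers": 0, "x": 0, "y": 0, "z": -0.005, "ax": 0, "ay": 0, "az": 0}, {"fingers": 0, "x": 0, "y": 0, "z": -0.015, "ax": 0, "ay": 0, "az": 0}, {"fingers": 0, "x": 0, "y": 0, "z": -0.03, "ax": 0, "ay": 0, "az": 0}, {"fingers": 0, "x": 0, "y": 0, "z": -0.035, "ax": 0, "ay": 0, "az": 0}, {"fingers": 0, "x": 0.03, "y": -0.02, "z": -0.02, "ax": 0, "ay": 0, "az": 0}, {"fingers": 0, "x": 0.03, "y": -0.02, "z": -0.02, "ax": 0, "ay": 0, "az": 0}, {"fingers": 0, "x": 0.03, "y": -0.02, "z": -0.02, "ax": 0, "ay": 0, "az": 0}, {"fingers": 0, "x": 0.03, "y": -0.02, "z": 0, "ax": 0, "ay": 0, "az": 0}, {"fingers": 0, "x": 0.03, "y": -0.02, "z": 0, "ax": 0, "ay": 0, "az": 0}, {"fingers": 0, "x": 0, "y": 0, "z": 0, "ax": 0, "ay": 0, "az": 0}])

```text
clock: 29.0
tcp_pos: [0.6209, 0.3129, 0.213]
orientation: [-2.835, -1.33, -0.011]
contact_force: [-1.0, 0.8, -0.3]
grip_width: 0.0425
gripper_force: 0.0
```

```bash
cat > free.py <<'E'
from h import *
from bench import r
o=r.get_obs();print(np.round(o["tcp_pos"],4),o["grip_width"])
P={"top":(.4873,.0603,-.0358,.0765),"side":(.4881,.0609,-.0365,.0839)}
for n in("top","side"):
    H=[];E=[]
    for i in range(4):
        f=r.grab_frame(n)
        Q=cloud(f,(230,190,400,340) if n=="top" else (270,200,420,330)).reshape(-1,3)
        k=Q[(Q[:,2]>.057)&(Q[:,2]<.078)&(Q[:,0]<.64)&(Q[:,0]>.55)&(Q[:,1]<.16)]
        rr=cv2.minAreaRect((k[:,:2]*1000).astype(np.float32));H.append([*(np.array(rr[0])/1e3),*k.mean(0),rr[1][0],rr[1][1],rr[2]])
        k=Q[(Q[:,2]>.0285)&(Q[:,2]<.055)&(Q[:,0]<.55)];d=np.array([.6494,.7604]);s=k[:,:2]@d;j=s<s.min()+.026
        E.append([*(np.array(cv2.minEnclosingCircle((k[j,:2]*1000).astype(np.float32))[0])/1e3),np.median(k[j,2]),np.median(k[~j,2])])
    np.savez(f"{n}30.npz",**f)
    print(n,len(k),"handle rect,mean,size,ang",np.round(np.mean(H,0),4),"\n  heel xy,z,rod z",np.round(np.mean(E,0),4))
E
python3 free.py
```

```text
[0.6209 0.3129 0.213 ] 0.04254061692054551
top 446 handle rect,mean,size,ang [ 0.6013  0.1235  0.6009  0.1233  0.0665 33.3547 17.368  48.2572] 
  heel xy,z,rod z [ 0.4864 -0.0113  0.0343  0.0344]
side 269 handle rect,mean,size,ang [ 0.6029  0.122   0.6023  0.1202  0.066  35.9681 17.7606 50.1804] 
  heel xy,z,rod z [ 0.4868 -0.0138  0.0342  0.0341]
```

```bash
python3 - <<'E'
from h import *
def go(tag,t,yaw,z0,cam="side"):
    f=dict(np.load(f"{cam}{tag}.npz"));Q=cloud(f,(250,190,460,400)).reshape(-1,3);C=f["frame"][190:400,250:460].reshape(-1,3).astype(int)
    y=np.radians(yaw);d=np.array([np.cos(y),np.sin(y)]);s=(Q[:,:2]-t)@d;w=(Q[:,:2]-t)@[-d[1],d[0]];z=Q[:,2]-z0
    print(cam,tag)
    for lo,hi in((.03,.04),(.04,.05),(.05,.06),(.06,.064),(.064,.07),(.07,.08),(.08,.1)):
        j=(z>lo)&(z<hi)&(abs(w)<.06)&(abs(s)<.05)
        if j.sum():print(lo,j.sum(),"s",np.round(np.percentile(s[j],[2,50,98])*1e3,0),"w",np.round(np.percentile(w[j],[2,50,98])*1e3,0),"col",np.median(C[j],0))
go("1",np.array([.5908,-.1968]),10,.045)
go("12",np.array([.5904,.1091]),49.3,.039)
go("14",np.array([.6034,.1242]),49.7,0)
E
```

```text
side 1
0.03 208 s [-49. -29.   2.] w [-13.  -4.  12.] col [230. 228. 237.]
0.04 28 s [-49. -17.  -9.] w [-10.  -2.  10.] col [204.  202.5 215. ]
0.05 13 s [-16. -15. -10.] w [-10.  -5.   7.] col [112. 114. 119.]
0.06 6 s [-16. -12.  -7.] w [-10.  -7.   4.] col [146.  146.  153.5]
0.064 45 s [-16. -11.  -1.] w [-16.   0.   8.] col [133. 134. 140.]
0.07 23 s [-12.  -8.  -2.] w [-22.  -9.  17.] col [106. 106. 112.]
0.08 38 s [-11.  -9.  -4.] w [-22.   6.  11.] col [69.5 68.  74.5]
side 12
0.03 128 s [-49. -30.   5.] w [-14.  -4.  11.] col [224.  220.5 232. ]
0.04 41 s [-49. -18.   4.] w [-13.  -2.  10.] col [205. 204. 218.]
0.05 16 s [-19. -17.   2.] w [-11.  -6.   4.] col [141.5 140.5 148.5]
0.06 8 s [-20. -18. -10.] w [-10.  -2.   4.] col [143.5 143.  149. ]
0.064 40 s [-19. -11.  12.] w [-11.  -2.   6.] col [145.5 144.5 151.5]
0.07 36 s [-14.  -7.  11.] w [-18.   2.  13.] col [120.5 120.  125.5]
0.08 74 s [-12.  -7.  10.] w [-21.   3.  15.] col [83.  84.5 90. ]
side 14
0.03 109 s [-49. -28.   8.] w [-18. -10.   7.] col [227. 225. 234.]
0.04 48 s [-49. -21.   7.] w [-16.  -3.   7.] col [210.  207.  222.5]
0.05 14 s [-19. -15.  11.] w [-17. -12.  -1.] col [142.  141.5 147. ]
0.06 13 s [-17. -15.  16.] w [-18. -12.  -3.] col [146. 145. 152.]
0.064 36 s [-17.  -9.  13.] w [-19. -14.  -1.] col [150.  150.5 157. ]
0.07 18 s [-17. -10.   6.] w [-14.  -7.   9.] col [149. 149. 158.]
0.08 51 s [-13.  -9.  -2.] w [-16.  -6.  10.] col [133. 136. 144.]
```

Depth shows the handle had rolled out of the jaws: the fingers held only its top few millimetres. I'll regrip lower, at z≈0.057.

Emit:
arm_command(rows=[{"fingers": 0, "x": 0, "y": 0, "z": 0, "ax": 0, "ay": 0, "az": 0}, {"fingers": 0, "x": 0, "y": 0, "z": 0, "ax": 0, "ay": 0, "az": 0}, {"fingers": 0, "x": 0, "y": 0, "z": 0, "ax": 0, "ay": 0, "az": 0}, {"fingers": 0, "x": 0, "y": 0, "z": 0, "ax": 0, "ay": 0, "az": 0}])

```text
clock: 29.73
tcp_pos: [0.6234, 0.3026, 0.212]
orientation: [-2.848, -1.319, -0.007]
contact_force: [-0.2, 0.0, 1.4]
grip_width: 0.0427
gripper_force: 0.0
```

```bash
python3 - <<'E'
from plan import *;from bench import r
o=r.get_obs();print(o["tcp_pos"],o["orientation"])
plan(o["tcp_pos"],o["orientation"],[.6018,.123,.12],49.6,0,n=7,fingers=0)
E
```

```text
[0.62338663 0.30264136 0.21199384] [-2.84792848 -1.31924453 -0.00703172]
[{"fingers": 0.0, "x": -0.0216, "y": 0.0143, "z": 0.013, "ax": -0.01, "ay": -0.04, "az": 0.02}, {"fingers": 0.0, "x": -0.0216, "y": 0.0143, "z": 0.013, "ax": -0.01, "ay": -0.04, "az": 0.02}, {"fingers": 0.0, "x": -0.0216, "y": 0.0142, "z": 0.0131, "ax": -0.01, "ay": -0.04, "az": 0.02}, {"fingers": 0.0, "x": -0.0216, "y": 0.0143, "z": 0.0131, "ax": -0.01, "ay": -0.04, "az": 0.02}, {"fingers": 0.0, "x": -0.0216, "y": 0.0143, "z": 0.0131, "ax": -0.01, "ay": -0.04, "az": 0.02}, {"fingers": 0.0, "x": -0.0216, "y": 0.0142, "z": 0.0131, "ax": -0.01, "ay": -0.04, "az": 0.02}, {"fingers": 0.0, "x": -0.0216, "y": 0.0143, "z": 0.0131, "ax": -0.01, "ay": -0.04, "az": 0.02}] [0.6018 0.123  0.12  ] [2.852e+00 1.317e+00 1.000e-03]
```

Emit:
arm_command(rows=[{"fingers": 0.0, "x": -0.0216, "y": 0.0143, "z": 0.013, "ax": 0, "ay": -0.04, "az": 0.02}, {"fingers": 0.0, "x": -0.0216, "y": 0.0143, "z": 0.013, "ax": 0, "ay": -0.04, "az": 0.02}, {"fingers": 0.0, "x": -0.0216, "y": 0.0142, "z": 0.0131, "ax": 0, "ay": -0.04, "az": 0.02}, {"fingers": 0.0, "x": -0.0216, "y": 0.0143, "z": 0.0131, "ax": 0, "ay": -0.04, "az": 0.02}, {"fingers": 0.0, "x": -0.0216, "y": 0.0143, "z": 0.0131, "ax": 0, "ay": -0.04, "az": 0.02}, {"fingers": 0.0, "x": -0.0216, "y": 0.0142, "z": 0.0131, "ax": 0, "ay": -0.04, "az": 0.02}, {"fingers": 0.0, "x": -0.0216, "y": 0.0143, "z": 0.0131, "ax": 0, "ay": -0.04, "az": 0.02}, {"fingers": 0.0, "x": 0, "y": 0, "z": 0, "ax": 0, "ay": 0, "az": 0}, {"fingers": 0.0, "x": 0, "y": 0, "z": 0, "ax": 0, "ay": 0, "az": 0}, {"fingers": 0.0, "x": 0, "y": 0, "z": 0, "ax": 0, "ay": 0, "az": 0}])

```text
clock: 30.57
tcp_pos: [0.6021, 0.1239, 0.1203]
orientation: [-2.851, -1.317, -0.002]
contact_force: [-0.7, -0.2, 0.5]
grip_width: 0.0426
gripper_force: 0.0
```

Emit:
arm_command(rows=[{"fingers": 0.0, "x": 0, "y": 0, "z": 0, "ax": 0, "ay": 0, "az": 0}, {"fingers": 0.0, "x": 0, "y": 0, "z": 0, "ax": 0, "ay": 0, "az": 0}, {"fingers": 0.0, "x": 0, "y": 0, "z": 0, "ax": 0, "ay": 0, "az": 0}, {"fingers": 0.0, "x": 0, "y": 0, "z": 0, "ax": 0, "ay": 0, "az": 0}])

```text
clock: 30.9
tcp_pos: [0.6019, 0.124, 0.1202]
orientation: [-2.85, -1.319, -0.001]
contact_force: [0.5, -0.2, -0.3]
grip_width: 0.0428
gripper_force: 0.0
```

Emit:
arm_command(rows=[{"fingers": 0, "x": -0.0008, "y": 0.0006, "z": 0.015, "ax": 0, "ay": 0, "az": 0}, {"fingers": 0, "x": 0, "y": 0, "z": 0.018, "ax": 0, "ay": 0, "az": 0}, {"fingers": 0, "x": 0, "y": 0, "z": 0.015, "ax": 0, "ay": 0, "az": 0}, {"fingers": 0, "x": 0, "y": 0, "z": 0.01, "ax": 0, "ay": 0, "az": 0}, {"fingers": 0, "x": 0, "y": 0, "z": 0.005, "ax": 0, "ay": 0, "az": 0}, {"fingers": 0, "x": 0, "y": 0, "z": 0, "ax": 0, "ay": 0, "az": 0}, {"fingers": 0, "x": 0, "y": 0, "z": 0, "ax": 0, "ay": 0, "az": 0}])

```text
clock: 31.48
tcp_pos: [0.602, 0.1225, 0.0572]
orientation: [-2.851, -1.317, -0.001]
contact_force: [0.2, 0.6, 0.2]
grip_width: 0.0428
gripper_force: 0.0
```

Emit:
arm_command(rows=[{"fingers": -0.4, "x": 0, "y": 0, "z": 0, "ax": 0, "ay": 0, "az": 0}, {"fingers": -0.5, "x": 0, "y": 0, "z": 0, "ax": 0, "ay": 0, "az": 0}, {"fingers": -0.6, "x": 0, "y": 0, "z": 0, "ax": 0, "ay": 0, "az": 0}, {"fingers": -0.7, "x": 0, "y": 0, "z": 0, "ax": 0, "ay": 0, "az": 0}, {"fingers": -1, "x": 0, "y": 0, "z": 0, "ax": 0, "ay": 0, "az": 0}, {"fingers": -1, "x": 0, "y": 0, "z": 0, "ax": 0, "ay": 0, "az": 0}, {"fingers": -1, "x": 0, "y": 0, "z": 0, "ax": 0, "ay": 0, "az": 0}], grip_force=40)

```text
clock: 32.07
tcp_pos: [0.6023, 0.1224, 0.0579]
orientation: [-2.852, -1.317, -0.002]
contact_force: [-0.9, -0.7, 6.1]
grip_width: 0.0168
gripper_force: 41.2
```

```bash
python3 heel.py 15 s; python3 heel.py 15 s
```

```text
[0.6023 0.1224 0.0579] [-2.852e+00 -1.317e+00 -2.000e-03] F [-0.9 -0.7  6.1] yaw 49.57 zaxis [ 0.001  0.001 -1.   ]
side heel s -0.1975 w -0.0028 xy [ 0.4764 -0.0298] rod z at heel 0.0345 at tcp 0.034 slope -0.003 yawerr -0.002
[0.6023 0.1224 0.0578] [-2.852e+00 -1.317e+00 -2.000e-03] F [-2.3  0.   6.2] yaw 49.57 zaxis [ 0.001  0.001 -1.   ]
side heel s -0.1785 w -0.0013 xy [ 0.4876 -0.0144] rod z at heel 0.0344 at tcp 0.0338 slope -0.004 yawerr -0.004
```

Emit:
arm_command(rows=[{"fingers": -1, "x": 0, "y": 0, "z": -0.001, "ax": 0, "ay": 0, "az": 0}, {"fingers": -1, "x": 0.0006, "y": 0.0003, "z": 0, "ax": 0, "ay": 0, "az": 0}, {"fingers": -1, "x": 0.0006, "y": 0.0003, "z": 0, "ax": 0, "ay": 0, "az": 0}, {"fingers": -1, "x": 0, "y": 0, "z": 0, "ax": 0, "ay": 0, "az": 0}, {"fingers": -1, "x": 0, "y": 0, "z": 0, "ax": 0, "ay": 0, "az": 0}], grip_force=80)

```text
clock: 32.58
tcp_pos: [0.6025, 0.1224, 0.0581]
orientation: [-2.852, -1.317, 0.002]
contact_force: [-3.0, -0.4, 5.5]
grip_width: 0.0154
gripper_force: 79.6
```

Emit:
arm_command(rows=[{"fingers": -1, "x": 0.0006, "y": 0.0003, "z": 0, "ax": 0, "ay": 0, "az": 0}, {"fingers": -1, "x": 0.0006, "y": 0.0003, "z": 0, "ax": 0, "ay": 0, "az": 0}, {"fingers": -1, "x": 0, "y": 0, "z": 0, "ax": 0, "ay": 0, "az": 0}, {"fingers": -1, "x": 0, "y": 0, "z": 0, "ax": 0, "ay": 0, "az": 0}])

```text
clock: 32.92
tcp_pos: [0.6031, 0.1227, 0.058]
orientation: [-2.852, -1.317, 0.004]
contact_force: [-5.0, -2.0, 7.9]
grip_width: 0.0152
gripper_force: 79.9
```

Emit:
arm_command(rows=[{"fingers": -1, "x": 0.0005, "y": 0.0003, "z": 0, "ax": 0, "ay": 0, "az": 0}, {"fingers": -1, "x": 0.0005, "y": 0.0003, "z": 0, "ax": 0, "ay": 0, "az": 0}, {"fingers": -1, "x": 0, "y": 0, "z": 0, "ax": 0, "ay": 0, "az": 0}, {"fingers": -1, "x": 0, "y": 0, "z": 0, "ax": 0, "ay": 0, "az": 0}])

```text
clock: 33.25
tcp_pos: [0.6036, 0.123, 0.058]
orientation: [-2.852, -1.317, 0.006]
contact_force: [-5.7, -2.1, 10.0]
grip_width: 0.015
gripper_force: 80.1
```

```bash
python3 heel.py 15 s; python3 heel.py 15 s
```

```text
[0.6036 0.123  0.058 ] [-2.852 -1.317  0.006] F [-5.7 -2.1 10. ] yaw 49.57 zaxis [-0.004 -0.001 -1.   ]
side heel s -0.1793 w -0.0012 xy [ 0.4883 -0.0143] rod z at heel 0.038 at tcp 0.035 slope -0.016 yawerr 0.003
[0.6036 0.123  0.0581] [-2.852 -1.317  0.006] F [-6.3 -2.  10.8] yaw 49.57 zaxis [-0.004 -0.001 -1.   ]
side heel s -0.1789 w -0.0013 xy [ 0.4885 -0.0141] rod z at heel 0.0375 at tcp 0.0353 slope -0.013 yawerr 0.004
```

The tool is pressing the nose down with 10 N, so table friction confuses the reading. I'll raise it a little to unload.

Emit:
arm_command(rows=[{"fingers": -1, "x": -0.0005, "y": 0, "z": -0.001, "ax": 0, "ay": 0.4, "az": 0}, {"fingers": -1, "x": 0, "y": 0, "z": -0.001, "ax": 0, "ay": 0.4, "az": 0}, {"fingers": -1, "x": 0, "y": 0, "z": -0.0005, "ax": 0, "ay": 0, "az": 0}, {"fingers": -1, "x": 0, "y": 0, "z": 0, "ax": 0, "ay": 0, "az": 0}, {"fingers": -1, "x": 0, "y": 0, "z": 0, "ax": 0, "ay": 0, "az": 0}])

```text
clock: 33.77
tcp_pos: [0.6036, 0.1226, 0.0594]
orientation: [-2.846, -1.314, -0.015]
contact_force: [-3.7, -1.6, -4.6]
grip_width: 0.0155
gripper_force: 78.3
```

```bash
python3 heel.py 15 s; python3 heel.py 15 s
```

```text
[0.6036 0.1226 0.0594] [-2.846 -1.314 -0.015] F [-3.7 -1.6 -4.6] yaw 49.57 zaxis [ 0.006  0.01  -1.   ]
side heel s -0.1788 w -0.0014 xy [ 0.4887 -0.0145] rod z at heel 0.0355 at tcp 0.0353 slope -0.001 yawerr 0.001
[0.6036 0.1226 0.0594] [-2.846 -1.314 -0.015] F [-5.  -3.  -4.7] yaw 49.57 zaxis [ 0.006  0.01  -1.   ]
side heel s -0.1775 w -0.0013 xy [ 0.4896 -0.0133] rod z at heel 0.0359 at tcp 0.0347 slope -0.007 yawerr -0.004
```

Emit:
arm_command(rows=[{"fingers": -1, "x": 0.0006, "y": -0.0004, "z": 0, "ax": 0, "ay": 0, "az": 0}, {"fingers": -1, "x": 0.0006, "y": -0.0004, "z": 0, "ax": 0, "ay": 0, "az": 0}, {"fingers": -1, "x": 0, "y": 0, "z": 0.0008, "ax": 0, "ay": 0.2, "az": 0}, {"fingers": -1, "x": 0, "y": 0, "z": 0, "ax": 0, "ay": 0, "az": 0}, {"fingers": -1, "x": 0, "y": 0, "z": 0, "ax": 0, "ay": 0, "az": 0}])

```text
clock: 34.28
tcp_pos: [0.604, 0.1232, 0.0592]
orientation: [-2.846, -1.313, -0.02]
contact_force: [-6.2, -4.9, -0.9]
grip_width: 0.0153
gripper_force: 78.8
```

```bash
python3 heel.py 15 s; python3 heel.py 15 s
```

```text
[0.604  0.1232 0.0592] [-2.846 -1.313 -0.02 ] F [-6.2 -4.9 -0.9] yaw 49.54 zaxis [ 0.008  0.012 -1.   ]
side heel s -0.1784 w -0.0013 xy [ 0.4892 -0.0134] rod z at heel 0.0371 at tcp 0.0348 slope -0.013 yawerr -0.002
[0.604  0.1232 0.0592] [-2.846 -1.313 -0.019] F [-5.6 -4.3 -1.6] yaw 49.54 zaxis [ 0.008  0.012 -1.   ]
side heel s -0.1795 w -0.0013 xy [ 0.4885 -0.0142] rod z at heel 0.0373 at tcp 0.0345 slope -0.015 yawerr -0.008
```

Firmly in both walls. Release and withdraw.

Emit:
arm_command(rows=[{"fingers": -0.3, "x": 0, "y": 0, "z": 0, "ax": 0, "ay": 0, "az": 0}, {"fingers": -0.1, "x": 0, "y": 0, "z": 0, "ax": 0, "ay": 0, "az": 0}, {"fingers": 0, "x": 0, "y": 0, "z": 0, "ax": 0, "ay": 0, "az": 0}, {"fingers": 0, "x": 0, "y": 0, "z": 0, "ax": 0, "ay": 0, "az": 0}, {"fingers": 0, "x": 0, "y": 0, "z": -0.005, "ax": 0, "ay": 0, "az": 0}, {"fingers": 0, "x": 0, "y": 0, "z": -0.02, "ax": 0, "ay": 0, "az": 0}, {"fingers": 0, "x": 0, "y": 0, "z": -0.03, "ax": 0, "ay": 0, "az": 0}, {"fingers": 0, "x": 0, "y": 0, "z": -0.04, "ax": 0, "ay": 0, "az": 0}, {"fingers": 0, "x": 0, "y": 0, "z": -0.04, "ax": 0, "ay": 0, "az": 0}])

```text
clock: 35.13
tcp_pos: [0.6032, 0.1229, 0.196]
orientation: [-2.844, -1.314, -0.024]
contact_force: [-0.3, 0.0, 0.0]
grip_width: 0.0429
gripper_force: 0.0
```

Emit:
arm_command(rows=[{"fingers": 0, "x": 0.03, "y": -0.02, "z": -0.01, "ax": 0, "ay": 0, "az": 0}, {"fingers": 0, "x": 0.03, "y": -0.02, "z": -0.01, "ax": 0, "ay": 0, "az": 0}, {"fingers": 0, "x": 0.03, "y": -0.02, "z": 0, "ax": 0, "ay": 0, "az": 0}, {"fingers": 0, "x": 0.03, "y": -0.02, "z": 0, "ax": 0, "ay": 0, "az": 0}, {"fingers": 0, "x": 0.03, "y": -0.02, "z": 0, "ax": 0, "ay": 0, "az": 0}, {"fingers": 0, "x": 0, "y": 0, "z": 0, "ax": 0, "ay": 0, "az": 0}, {"fingers": 0, "x": 0, "y": 0, "z": 0, "ax": 0, "ay": 0, "az": 0}, {"fingers": 0, "x": 0, "y": 0, "z": 0, "ax": 0, "ay": 0, "az": 0}])

```text
clock: 35.8
tcp_pos: [0.6247, 0.3012, 0.2174]
orientation: [-2.845, -1.314, -0.025]
contact_force: [0.5, -1.2, -0.6]
grip_width: 0.043
gripper_force: 0.0
```

```bash
python3 free.py; python3 free.py|grep -A0 handle
```

```text
[0.6247 0.3012 0.2174] 0.04302681385978668
top 435 handle rect,mean,size,ang [ 0.6031  0.1238  0.6021  0.1233  0.0664 34.599  18.0564 49.3511] 
  heel xy,z,rod z [ 0.4871 -0.0119  0.0344  0.0343]
side 260 handle rect,mean,size,ang [ 0.6037  0.1224  0.6034  0.1201  0.0659 34.7984 18.4896 48.8375] 
  heel xy,z,rod z [ 0.4883 -0.0143  0.0341  0.0343]
top 433 handle rect,mean,size,ang [ 0.6031  0.1238  0.6022  0.1234  0.0664 34.6662 17.9621 49.3848] 
--
side 262 handle rect,mean,size,ang [ 0.6039  0.1217  0.6033  0.1201  0.0659 34.7855 18.1585 48.5847]
```

```bash
python3 -c "
from bench import r
print(r.hand_in())"
```

```text
the job is handed in; nothing more can be done
None
```

I measured the shorter diagonal (left hole to far right corner) first. The rule now stands released in the longer one (right hole to far left corner), heel home and nose about 0.5 mm from both corner walls by camera; the job is handed in, but no verdict came back.

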